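Lay out the frozen pastries on their display trays

ROBOT

A 7-joint arm with a two-finger parallel gripper is mounted at the origin on the work surface. World frame = base frame: x ahead of the robot, y to its left, z up, the work surface at z = 0. Lengths are in m, angles in rad, forces in N, time in s.
With the tool pointing down it reaches from about 0.4 to 0.875 m from the base axis. Payload 19.3 kg.
Tool frame: the origin (TCP) lies at the very end of the fingers, on their centre line; the grasp point (between the pads) lies 19 mm behind it (bot.pinch_z is the distance from the TCP to the grasp point, in m); y points along the fingers, x is the direction in which the jaws open and shut, and the axes are right-handed (so a half turn about y gives the same grasp; the last joint's range is limited). The gripper opens to 85 mm and grips with 20 to 120 N. Pads are 22 mm wide; open, the fingers measure 114 mm over their backs; the gripper's body (76 mm by 85 mm) begins 54 mm behind the grasp point. The pads swing forward as they close: fully open they stand 13 mm farther back than shut.
Start: joints at [-1.416, 0.521, -0.036, 1.599, 0.021, 1.021, -0.113], TCP at [0.139, 0.609, 0.231] pointing down, gripper open.
Joint ranges: [-2.91, 2.91], [-0.3, 2.13], [-1.5, 1.42], [0.17, 2.43], [-1.26, 4.41], [0.16, 1.93], [-2.52, 2.52]. Speed limits (rad/s): [1.89, 1.89, 2.39, 2.39, 3.01, 3.01, 3.01].

INTERFACE

Orientations are given as [roll, pitch, yaw] about the fixed x, y, z axes, in that order (R = Rz(yaw) Ry(pitch) Rx(roll)).
In Python, from workcell import bot gives the robot as it stands. The module is installed in compiled form; this text tells all that it offers.
- The arm moves only by the tool arm_command, never from a script. Its argument "moves" is a list of rows, each an object of numbers: "rx", "ry", "rz": the turn, a rotation vector about the tool's x, y, z in rad; "x", "y", "z": the shift along the tool's x, y, z in cm; "gripper": the opening, from -1 (shut) to 1 (fully open). In form: [{"rx": .., "ry": .., "rz": .., "x": .., "y": .., "z": .., "gripper": ..}, ...]. A call has 1 to 5 rows; each row is the pose to reach, as a shift and turn from the pose commanded when the call began, along the tool's axes at that moment; what a row does not reach only later rows make up. A row lasts 1/12 s, in which the tool goes at most 41.7 mm and 7.16 degrees, less where a joint would pass 70% of its speed; a pose out of reach is approached as far as the arm can. A call with a gripper value outside its range is refused whole. The fingers move at their own pace and stop on an object; "squeeze" is the grip in N (left out, the last holds). Time passes only in rows, so rows that repeat a pose let the fingers close. It gives the time, the measured TCP pose, the force and the opening at its end, in the units of the state.
- bot.observe(): the state, without advancing time (a new reading comes with each control period).
- bot.grab_frame(name): name is "scene" or "side" or "wrist"; returns (picture, depth): 480x640x3 uint8, red, green, blue; 480x640 float32, m along the optical axis (not along the pixel's ray), 0 where there is no reading.
- bot.camera_model(name): a dict with "vfov" (degrees; the focal length in pixels is half the picture's height over the tangent of half this angle, whatever the lens; pixels are square), "cx", "cy" (the principal point, pixels), "dist_coeffs" ([k1, k2, p1, p2, k3] as OpenCV has them; the pictures are not rectified), "extrinsics" (4x4, takes a point from camera to world coordinates); the wrist camera has in their place "mount" (4x4, takes a point from camera to tool coordinates, whose origin is the TCP and whose axes are the tool frame's). Camera axes: x right, y down, z forward; pixel columns grow to the right and rows downward; lengths in m; the calibration is good to about 2 mm. A picture is of the moment at which its call begins: read the wrist's pose just before it. camera_model takes no time and is no camera call.
- bot.job_done(): hands the job in, once; it reports no verdict.
Trained networks look in the newest picture that a camera, given by its name, has taken for a name from the list of things; names that differ only in an ending like _2 or _b are one class to them, and where a whole thing is asked for, a point or a joint stands for the part that bears it (a point fixed in the world has none). Each returns a list of dicts, best first, with "p" (0 to 1); they miss things now and then, are a little off and sometimes report something else, mostly with a low value. They report only what shows in the picture. A call takes as long as a camera call. They do not tell look-alikes from the thing itself.
- bot.spot_in(name, camera): "box" ([left, top, right, bottom] in pixels, round what is visible of it).
- bot.masks_of(name, camera): "mask" (480x640 bool, what is visible of it) and "box" ([left, top, right, bottom] in pixels, round what is visible of it).
The state is a dict: "clock": time; "qpos": joint angles; "qd": joint speeds; "joint_efforts": joint torques, N m; "position": TCP position; "tool_rot": TCP orientation; "force": force on the tool from outside, world axes, zero at the start; "moment": the same for the moment, N m; "grip_width": finger opening in m.
Only numpy, scipy, OpenCV 4.12 (cv2) and the standard library are available. Lean on these libraries where they do the work, as an engineer would, in place of code of your own. Each camera call takes 0.05 s, during which the arm holds its last target.

TASK

Set out the four frozen pastries, each flat and upright in the middle of the tray of its own colour: the raspberry cake on the red tray, the lemon tart on the yellow, the pistachio pop on the green and the chocolate pop on the brown, each pop turned so that its stick lies down in the gap of the tray's steel fork and points out over that edge. Set them down rather than dropping them, and leave the yellow tub and the ramekin of berries standing where they are.

Things in the scene. Friction and masses are not known exactly. Their poses are not given: they have to be found in the camera images.
- raspberry_cake: Hard-frozen raspberry-red round cake, rigid: straight sides of diameter 56 mm up to 24 mm, then domed, 39 mm high, a berry on top up to 50 mm. Origin: centre of its underside; z up. About 90 g.
- lemon_tart: Hard-frozen round tart, golden crust with straight sides of diameter 60 mm, 26 mm high, yellow top with a ring of cream dots. Origin: centre of its underside; z up. About 80 g.
- pistachio_pop: Hard-frozen light-green pistachio pop lying flat: rigid block 64 (x) x 44 (y) x 24 mm, edges rounded, with a wooden stick 43 mm long, 10 wide, 5 thick (9.5 to 14.5 mm above the underside). Origin: on the underside at the end where the stick comes out; x runs from there through the block (centre at x = +32 mm), the stick points to -x; z up. 75 g. Grip across the 44 mm at the block's centre.
- chocolate_pop: Hard-frozen milk-chocolate brown pop lying flat: rigid block 64 (x) x 44 (y) x 24 mm, edges rounded, with a wooden stick 43 mm long, 10 wide, 5 thick (9.5 to 14.5 mm above the underside). Origin: on the underside at the end where the stick comes out; x runs from there through the block (centre at x = +32 mm), the stick points to -x; z up. 75 g. Grip across the 44 mm at the block's centre.
- tray_red: Fixed square white tray, 110 x 110 mm, red floor liner. Origin: centre of its underside; z up, x, y along its edges. Floor 4 mm above the counter, rim 4 mm wide, 8 mm high.
- tray_yellow: Fixed square white tray, 110 x 110 mm, yellow floor liner. Origin: centre of its underside; z up, x, y along its edges. Floor 4 mm above the counter, rim 4 mm wide, 8 mm high.
- tray_green: Fixed square white tray, 110 x 110 mm, light-green floor liner. Origin: centre of its underside; z up, x, y along its edges. Floor 4 mm above the counter, rim 4 mm wide, 8 mm high. At its -x edge a steel fork: two posts 8 x 12 mm, 26 mm high, at x = -50, y = +17 and -17 mm: a 22 mm gap for the stick, pointing to -x. Pop in place: yaw as tray, origin at tray x = -32, y = 0 mm.
- tray_brown: Fixed square white tray, 110 x 110 mm, brown floor liner. Origin: centre of its underside; z up, x, y along its edges. Floor 4 mm above the counter, rim 4 mm wide, 8 mm high. At its -x edge a steel fork: two posts 8 x 12 mm, 26 mm high, at x = -50, y = +17 and -17 mm: a 22 mm gap for the stick, pointing to -x. Pop in place: yaw as tray, origin at tray x = -32, y = 0 mm.
- tub: Bystander: closed cream tub with a yellow lid, largest diameter 84 mm, 60 mm high, 350 g, loose. Origin: centre of its underside; z up. Leave it where it stands.
- ramekin: Bystander: white ceramic ramekin of dark blue berries, rim diameter 76 mm, 42 mm high, 250 g, loose. Origin: centre of its underside; z up. Leave it where it stands.
Things that resemble listed ones, but are neither listed nor needed, are in the scene too. What is shaped like the tray_brown but orange, pink or purple is not meant.

How it is judged:
By the outcome, as a careful person would: the job done as asked, in the order asked, and still so for the second after the job is handed in, with the robot touching nothing.
It also fails if it takes over 99 s, if anything falls off the work surface, if the arm or the gripper's body presses on something with over 40 N, if the wrist force passes 120 N, or if a joint passes its speed limit or range.

## Working session

There is one attempt and no reset: what is moved stays moved. The work goes in short steps, Python scripts to look and compute and a tool call to move; the robot and the scene stay as the last step left them, time stands still between calls to the robot, and variables do not carry over. Pictures are saved under pics/ and viewed, and the job is handed in when it is done.

Besides the shell and the picture viewer there is one more tool, called after "Emit:" in YAML: its name, and indented under it one key for each argument. arm_command: Moves the arm, as the interface text tells. Its arguments: {"type":"object","properties":{"moves":{"type":"array"},"squeeze":{"type":"number"}},"required":["moves"]}

```bash
mkdir -p pics; ls; cat > h.py <<'E'
import numpy as np, cv2
from workcell import bot
def save(n,im): cv2.imwrite('pics/'+n+'.png',cv2.cvtColor(im,cv2.COLOR_RGB2BGR))
E
python3 - <<'E'
from h import *
s=bot.observe(); print(s)
for c in ('scene','side','wrist'):
    im,d=bot.grab_frame(c); save('a_'+c,im); np.savez('a_'+c,im=im,d=d)
    print(c,bot.camera_model(c))
E
```

```text
pics
{'clock': 0.0, 'qpos': array([-1.41619175,  0.52201106, -0.03633791,  1.59997591,  0.02119481,
        1.02109469, -0.11282892]), 'qd': array([ 3.36614396e-04,  2.01860468e-04,  3.67607875e-05, -1.62154237e-03,
       -4.50446217e-04, -5.89261120e-05,  9.55491678e-06]), 'joint_efforts': array([-1.37760911e-03, -9.27133512e+01,  1.97929412e+00, -3.69931519e+01,
        1.77477073e-02,  8.32164427e-03, -2.99558155e-05]), 'position': array([0.139278  , 0.60895375, 0.23073894]), 'tool_rot': array([-1.57086469e+00,  1.10214105e-03,  1.34595864e+00]), 'force': array([ 0.120858  , -0.18324908,  0.3005216 ]), 'moment': array([-0.023105  , -0.03297929,  0.0019565 ]), 'grip_width': 0.08580636736465218}
scene {'vfov': 45.7881483628925, 'cx': 328.0549839796505, 'cy': 249.1480588587362, 'dist_coeffs': array([0.02451029, 0.        , 0.        , 0.        , 0.        ]), 'extrinsics': array([[ 0.12373099,  0.56276358, -0.81730521,  1.48005649],
       [ 0.9921657 , -0.05583481,  0.11175733, -0.16124295],
       [ 0.01725888, -0.82473004, -0.56526321,  0.7535785 ],
       [ 0.        ,  0.     
[... 286 characters left out ...]
   [-0.44637842, -0.48335077,  0.7530726 , -0.90160671],
       [-0.01933215, -0.83616294, -0.54814031,  0.67843398],
       [ 0.        ,  0.        ,  0.        ,  1.        ]])}
wrist {'vfov': 62.11575849641576, 'cx': 316.7216056426037, 'cy': 236.83585247179136, 'dist_coeffs': array([0.02072061, 0.        , 0.        , 0.        , 0.        ]), 'mount': array([[ 9.99999843e-01,  4.52646967e-05, -5.58589961e-04,
         8.18522956e-04],
       [ 5.44022915e-04, -3.17755030e-01,  9.48172687e-01,
        -1.42269802e-01],
       [-1.34576021e-04, -9.48172842e-01, -3.17755005e-01,
         8.33088183e-02],
       [ 0.00000000e+00,  0.00000000e+00,  0.00000000e+00,
         1.00000000e+00]])}
```

View pics/a_scene.png

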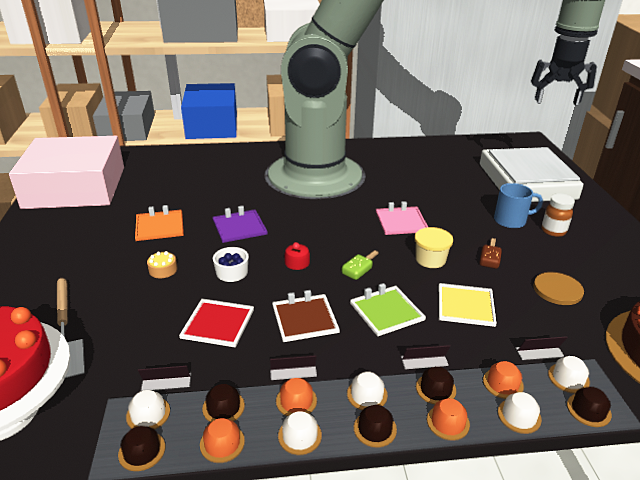

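View pics/a_side.png

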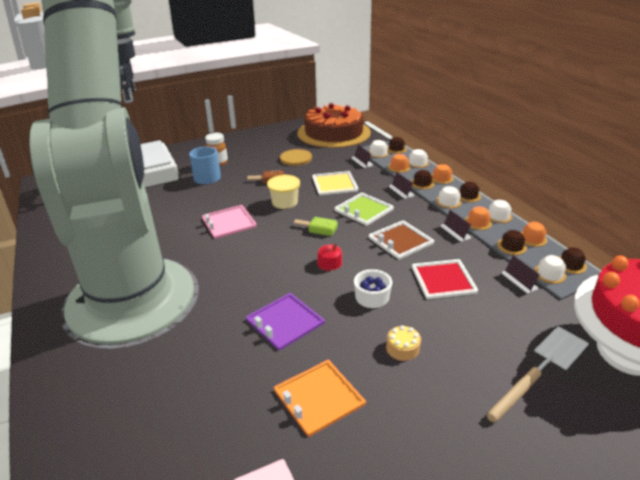

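View pics/a_wrist.png

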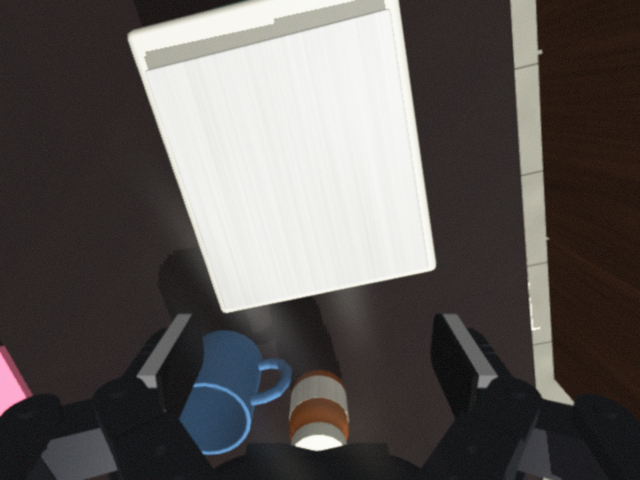

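```bash
cat >> h.py <<'E'
def deproj(cam,uv,d,T=None):
    m=bot.camera_model(cam); f=240/np.tan(np.radians(m['vfov'])/2)
    K=np.array([[f,0,m['cx']],[0,f,m['cy']],[0,0,1.]])
    n=cv2.undistortPoints(np.asarray(uv,float).reshape(-1,1,2),K,m['dist_coeffs']).reshape(-1,2)
    p=np.c_[n,np.ones(len(n))]*np.asarray(d).reshape(-1,1)
    T=m['extrinsics'] if T is None else T
    return p@T[:3,:3].T+T[:3,3]
def maskpts(cam,mask,d,T=None,er=0):
    if er: mask=cv2.erode(mask.astype(np.uint8),np.ones((er,er)))>0
    v,u=np.nonzero(mask&(d>0)); return deproj(cam,np.c_[u,v],d[v,u],T),u,v
NAMES=['raspberry_cake','lemon_tart','pistachio_pop','chocolate_pop','tray_red','tray_yellow','tray_green','tray_brown','tub','ramekin']
E
cat > m1.py <<'E'
from h import *
for cam in ('scene','side'):
    im,d=bot.grab_frame(cam); vis=im.copy()
    for n in NAMES:
        r=bot.masks_of(n,cam)
        for k,x in enumerate(r[:3]):
            if x['p']<.2: continue
            p,u,v=maskpts(cam,x['mask'],d)
            np.savez(f'm_{cam}_{n}_{k}',p=p,u=u,v=v,c=im[v,u])
            lo,hi=np.percentile(p,[2,98],axis=0)
            print(cam,n,k,round(x['p'],2),np.round(x['box']),len(p),'mid',np.round((lo+hi)/2,3),'ext',np.round(hi-lo,3),'zmax',round(hi[2],3),im[v,u].mean(0).round())
print(bot.observe()['clock'])
E
python3 m1.py
```

```text
scene raspberry_cake 0 0.67 [285. 243. 306. 268.] 520 mid [ 0.443 -0.088  0.024] ext [0.04  0.051 0.044] zmax 0.046 [196.  32.  40.]
scene lemon_tart 0 0.57 [147. 252. 180. 276.] 615 mid [ 0.439 -0.384  0.017] ext [0.05  0.055 0.034] zmax 0.034 [225. 187. 112.]
scene chocolate_pop 0 0.76 [480. 244. 502. 271.] 412 mid [0.468 0.348 0.014] ext [0.078 0.052 0.022] zmax 0.025 [126.  65.  39.]
scene tray_red 0 0.82 [180. 299. 249. 346.] 2289 mid [ 0.626 -0.26   0.005] ext [0.121 0.117 0.008] zmax 0.009 [225.  91.  97.]
scene tray_yellow 0 0.66 [440. 284. 494. 326.] 2029 mid [0.622 0.244 0.004] ext [0.12  0.116 0.009] zmax 0.008 [249. 238. 148.]
scene tray_green 0 0.9 [350. 283. 426. 335.] 2251 mid [0.625 0.079 0.008] ext [0.121 0.122 0.019] zmax 0.018 [183. 214. 122.]
scene tray_brown 0 0.9 [133. 207. 185. 241.] 1298 mid [ 0.248 -0.415  0.009] ext [0.12  0.108 0.021] zmax 0.02 [240. 143.  72.]
scene tray_brown 1 0.84 [212. 207. 268. 244.] 1253 mid [ 0.272 -0.219  0.009] ext [0.118 0.116 0.018] zmax 0.018 [131.  68. 172.]
scene tray_brown 2 0.78 [377. 203. 426. 234.] 1096 mid [0.284 0.188 0
[... 1261 characters left out ...]
0.247 0.006] ext [0.122 0.125 0.01 ] zmax 0.011 [240. 231. 156.]
side tray_brown 0 0.92 [244. 292. 326. 350.] 2450 mid [ 0.267 -0.217  0.012] ext [0.116 0.119 0.022] zmax 0.023 [160.  97. 192.]
side tray_brown 1 0.91 [373. 221. 434. 256.] 1344 mid [ 0.624 -0.087  0.013] ext [0.115 0.115 0.023] zmax 0.025 [184. 146. 124.]
side tray_brown 2 0.84 [274. 362. 364. 434.] 3806 mid [ 0.245 -0.413  0.012] ext [0.111 0.112 0.022] zmax 0.023 [244. 167.  81.]
side tub 0 0.83 [266. 174. 300. 209.] 826 mid [0.448 0.218 0.033] ext [0.073 0.077 0.061] zmax 0.064 [210. 198. 126.]
side ramekin 0 0.87 [354. 270. 393. 306.] 1144 mid [ 0.454 -0.233  0.024] ext [0.07  0.071 0.039] zmax 0.043 [162. 160. 167.]
1.25
```

```bash
cat >> h.py <<'E'
from scipy.spatial.transform import Rotation as Ro
def pose():
    s=bot.observe(); return s['position'],Ro.from_euler('xyz',s['tool_rot']),s
def to(x,y,z,yaw):
    p,R,s=pose(); d=R.inv().apply(np.array([x,y,z])-p)*100
    Rt=Ro.from_euler('xyz',[-np.pi/2,0,yaw]); rv=(R.inv()*Rt).as_rotvec()
    print('shift cm',d.round(2),'rv',rv.round(4),'rows',round(max(np.linalg.norm(d)/4.17,np.degrees(np.linalg.norm(rv))/7.16),1),'clk',s['clock'],'yaw',round(s['tool_rot'][2],3))
def Tw():
    p,R,s=pose(); T=np.eye(4);T[:3,:3]=R.as_matrix();T[:3,3]=p
    return T@bot.camera_model('wrist')['mount']
E
python3 -c "
from h import *
to(.45,.22,.3,.45)"
```

```text
shift cm [-31.02  -6.87 -38.97] rv [-0.000e+00  8.959e-01 -1.000e-04] rows 12.1 clk 1.25 yaw 1.346
```

Emit:
arm_command:
  moves:
    - {"x": -4, "y": -1, "z": -3.8, "ry": 0.09}
    - {"x": -7, "y": -2.5, "z": -7.5, "ry": 0.19}
    - {"x": -10, "y": -4, "z": -11, "ry": 0.29}
    - {"x": -13, "y": -5.5, "z": -14.5, "ry": 0.38}
    - {"x": -16, "y": -6.8, "z": -18, "ry": 0.47}

```text
invalid input at $.moves[0]: expected keys rx, ry, rz, x, y, z, gripper
```

```bash
python3 -c "
from h import *
to(.45,.22,.3,.45)"
```

```text
shift cm [-31.02  -6.87 -38.97] rv [-0.000e+00  8.959e-01 -1.000e-04] rows 12.1 clk 1.25 yaw 1.346
```

Emit:
arm_command:
  moves:
    - {"rx": 0, "ry": 0.09, "rz": 0, "x": -2.5, "y": -1, "z": -3, "gripper": 1}
    - {"rx": 0, "ry": 0.19, "rz": 0, "x": -5, "y": -2.5, "z": -6, "gripper": 1}
    - {"rx": 0, "ry": 0.29, "rz": 0, "x": -7.5, "y": -4, "z": -9, "gripper": 1}
    - {"rx": 0, "ry": 0.38, "rz": 0, "x": -10, "y": -5.5, "z": -12, "gripper": 1}
    - {"rx": 0, "ry": 0.47, "rz": 0, "x": -12.5, "y": -6.8, "z": -15, "gripper": 1}

```text
clock: 1.67
position: [0.2585, 0.4524, 0.3002]
tool_rot: [-1.57, -0.0, 0.872]
force: [1.2, 0.7, 0.4]
grip_width: 0.0853
```

```bash
python3 -c "
from h import *
to(.45,.22,.3,.45)"
```

```text
shift cm [-5.460e+00  1.000e-02 -2.962e+01] rv [-6.000e-04  4.216e-01  4.000e-04] rows 7.2 clk 1.6667 yaw 0.872
```

Emit:
arm_command:
  moves:
    - {"rx": 0, "ry": 0.06, "rz": 0, "x": -0.8, "y": 0, "z": -4, "gripper": 1}
    - {"rx": 0, "ry": 0.12, "rz": 0, "x": -1.6, "y": 0, "z": -8, "gripper": 1}
    - {"rx": 0, "ry": 0.18, "rz": 0, "x": -2.4, "y": 0, "z": -12, "gripper": 1}
    - {"rx": 0, "ry": 0.24, "rz": 0, "x": -3.2, "y": 0, "z": -16, "gripper": 1}
    - {"rx": 0, "ry": 0.3, "rz": 0, "x": -4, "y": 0, "z": -20, "gripper": 1}

```text
clock: 2.08
position: [0.3865, 0.2934, 0.2996]
tool_rot: [-1.57, -0.001, 0.573]
force: [0.7, 0.7, 0.1]
grip_width: 0.0852
```

```bash
python3 -c "
from h import *
to(.45,.22,.3,.45)"
```

```text
shift cm [ 1.35 -0.04 -9.61] rv [-0.0004  0.1232  0.0006] rows 2.3 clk 2.0833 yaw 0.573
```

Emit:
arm_command:
  moves:
    - {"rx": 0, "ry": 0.06, "rz": 0, "x": 0.5, "y": 0, "z": -4, "gripper": 1}
    - {"rx": 0, "ry": 0.12, "rz": 0, "x": 1, "y": 0, "z": -7, "gripper": 1}
    - {"rx": 0, "ry": 0.12, "rz": 0, "x": 1, "y": 0, "z": -7, "gripper": 1}

```text
clock: 2.33
position: [0.4357, 0.2369, 0.2997]
tool_rot: [-1.572, -0.001, 0.445]
force: [-0.8, -1.5, 0.7]
grip_width: 0.0853
```

```bash
python3 -c "
from h import *
T=Tw(); im,d=bot.grab_frame('wrist'); save('b_wrist',im); np.savez('b_wrist',im=im,d=d,T=T)
print(deproj('wrist',[[320,192]],[.4],T))"
```

```text
[[0.43895803 0.23657    0.04847941]]
```

View pics/b_wrist.png

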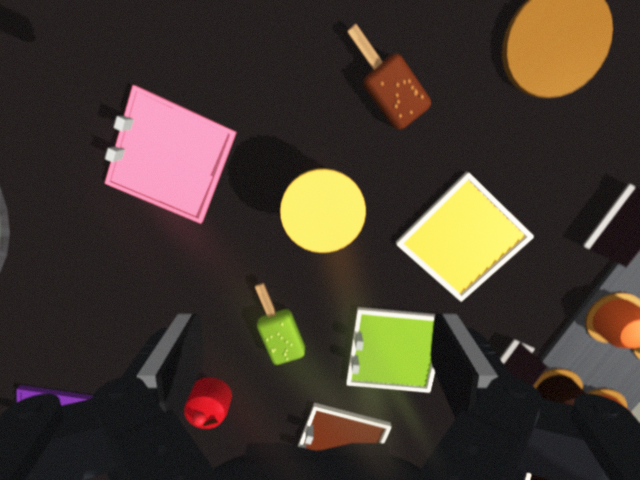

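```bash
cat >> h.py <<'E'
def plane(cam,uv,z,T):
    a=deproj(cam,uv,np.ones(len(uv)),T); o=T[:3,3]; r=a-o
    return o+r*((z-o[2])/r[:,2])[:,None]
HS={'green':(35,50,80,255),'yellow':(24,32,90,255),'brown':(4,14,60,190),'red':(-6,4,120,255),'crust':(12,24,80,255)}
def seg(im,c,box,smin=110):
    hsv=cv2.cvtColor(im,cv2.COLOR_RGB2HSV).astype(int); h=hsv[...,0]; h=np.where(h>170,h-180,h)
    lo,hi,v0,v1=HS[c]
    m=((h>=lo)&(h<=hi)&(hsv[...,1]>smin)&(hsv[...,2]>=v0)&(hsv[...,2]<=v1))
    b=np.zeros_like(m); b[box[1]:box[3],box[0]:box[2]]=1; m&=b>0
    n,l,st,_=cv2.connectedComponentsWithStats(m.astype(np.uint8)); 
    return l==1+np.argmax(st[1:,4])
def rect(P):
    (c,s,a)=cv2.minAreaRect((P[:,:2]*1000).astype(np.float32)); return np.array(c)/1000,s,a
def tray(im,T,c,box,cam='wrist'):
    m=seg(im,c,box); v,u=np.nonzero(m); P=plane(cam,np.c_[u,v],.004,T); c_,s,a=rect(P)
    print('tray',c,c_.round(4),np.round(s,1),'ang',round(a,2),'rad',round(np.radians(a),3)); return c_,a
def top(im,d,T,c,box,z0,z1,cam='wrist',sm=110):
    m=seg(im,c,box,sm) if c else np.zeros(d.shape,bool)
    if not c: m[box[1]:box[3],box[0]:box[2]]=1
    P,u,v=maskpts(cam,m,d,T); k=(P[:,2]>z0)&(P[:,2]<z1)
    c_,s,a=rect(P[k]); cc,r=cv2.minEnclosingCircle((P[k][:,:2]*1000).astype(np.float32))
    print('top',c,c_.round(4),np.round(s,1),'ang',round(a,2),'rad',round(np.radians(a),3),'circ',np.round(cc,1),round(r,1),'n',k.sum(),'z95',np.percentile(P[:,2],95).round(4)); return P,k
E
python3 - <<'E'
from h import *
f=np.load('b_wrist.npz'); im,d,T=f['im'],f['d'],f['T']
tray(im,T,'yellow',[390,165,540,305])
tray(im,T,'green',[330,300,440,400])
tray(im,T,'brown',[300,400,400,450])
for nm,b in (('choc',[330,10,440,135]),('pist',[240,270,315,375])):
    P,k=top(im,d,T,None,b,.019,.03)
    Q=P[(P[:,2]>.009)&(P[:,2]<.0165)]
    # stick: wood colour
    m=np.zeros(d.shape,bool); m[b[1]:b[3],b[0]:b[2]]=1
    hsv=cv2.cvtColor(im,cv2.COLOR_RGB2HSV).astype(int)
    w=m&(hsv[...,0]>10)&(hsv[...,0]<24)&(hsv[...,2]>120)&(hsv[...,1]<200)
    if nm=='choc': w[55:,:]=0
    else: w[310:,:]=0
    v,u=np.nonzero(w); S=plane('wrist',np.c_[u,v],.0145,T); print(nm,'stick',rect(S),len(S))
P,k=top(im,d,T,None,[270,160,375,260],.05,.07)
E
```

```text
tray yellow [0.6178 0.2495] [98.6 96.8] ang 73.91 rad 1.29
tray green [0.6195 0.082 ] [99.2 97.5] ang 19.66 rad 0.343
tray brown [ 0.6223 -0.0715] [97.3 65.4] ang 8.39 rad 0.146
top None [0.4687 0.3542] [43.1 62.7] ang 64.67 rad 1.129 circ [468.4 354.4] 35.4 n 2808 z95 0.0241
choc stick (array([0.41559573, 0.37994287]), (11.153486251831055, 34.55351257324219), 64.5084457397461) 410
top None [0.4774 0.0445] [42.6 64.2] ang 44.46 rad 0.776 circ [477.6  44.5] 35.1 n 1529 z95 0.0242
pist stick (array([0.43747736, 0.08620291]), (11.959196090698242, 35.871578216552734), 44.10934066772461) 266
top None [0.4489 0.2211] [82.8 83.7] ang 26.79 rad 0.468 circ [449.1 221.1] 42.1 n 5476 z95 0.0606
```

```bash
python3 -c "
from h import *
to(.5,-.25,.3,0)"
```

```text
shift cm [-1.535e+01 -3.000e-02 -4.694e+01] rv [0.0005 0.4502 0.0007] rows 11.8 clk 2.3833 yaw 0.45
```

Emit:
arm_command:
  moves:
    - {"rx": 0, "ry": 0.04, "rz": 0, "x": -1.2, "y": 0, "z": -3.8, "gripper": 1}
    - {"rx": 0, "ry": 0.08, "rz": 0, "x": -2.4, "y": 0, "z": -7.6, "gripper": 1}
    - {"rx": 0, "ry": 0.12, "rz": 0, "x": -3.7, "y": 0, "z": -11.4, "gripper": 1}
    - {"rx": 0, "ry": 0.16, "rz": 0, "x": -5, "y": 0, "z": -15.2, "gripper": 1}
    - {"rx": 0, "ry": 0.2, "rz": 0, "x": -6.2, "y": 0, "z": -19, "gripper": 1}

```text
clock: 2.8
position: [0.4598, 0.0431, 0.2995]
tool_rot: [-1.57, -0.0, 0.256]
force: [1.3, 0.3, -0.2]
grip_width: 0.0854
```

```bash
python3 -c "
from h import *
to(.5,-.25,.3,0)"
```

```text
shift cm [ -3.53  -0.07 -29.37] rv [-0.0006  0.2561  0.0003] rows 7.1 clk 2.8 yaw 0.256
```

Emit:
arm_command:
  moves:
    - {"rx": 0, "ry": 0.04, "rz": 0, "x": -0.5, "y": 0, "z": -4, "gripper": 1}
    - {"rx": 0, "ry": 0.08, "rz": 0, "x": -1, "y": 0, "z": -8, "gripper": 1}
    - {"rx": 0, "ry": 0.12, "rz": 0, "x": -1.5, "y": 0, "z": -12, "gripper": 1}
    - {"rx": 0, "ry": 0.16, "rz": 0, "x": -2, "y": 0, "z": -16, "gripper": 1}
    - {"rx": 0, "ry": 0.2, "rz": 0, "x": -2.5, "y": 0, "z": -20, "gripper": 1}

```text
clock: 3.22
position: [0.4868, -0.1566, 0.2995]
tool_rot: [-1.57, -0.001, 0.056]
force: [1.1, 1.3, -0.2]
grip_width: 0.0853
```

```bash
python3 -c "
from h import *
to(.5,-.25,.3,0)"
```

```text
shift cm [ 0.79 -0.06 -9.4 ] rv [-0.0005  0.0563  0.0006] rows 2.3 clk 3.2167 yaw 0.056
```

Emit:
arm_command:
  moves:
    - {"rx": 0, "ry": 0.03, "rz": 0, "x": 0.4, "y": 0, "z": -4, "gripper": 1}
    - {"rx": 0, "ry": 0.055, "rz": 0, "x": 0.8, "y": 0, "z": -7, "gripper": 1}
    - {"rx": 0, "ry": 0.055, "rz": 0, "x": 0.8, "y": 0, "z": -7, "gripper": 1}

```text
clock: 3.47
position: [0.4985, -0.2301, 0.2993]
tool_rot: [-1.573, -0.0, -0.005]
force: [-0.8, -1.2, -0.5]
grip_width: 0.0856
```

```bash
python3 -c "
from h import *
T=Tw(); im,d=bot.grab_frame('wrist'); save('c_wrist',im); np.savez('c_wrist',im=im,d=d,T=T)"
```

```text
(no output)
```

View pics/c_wrist.png

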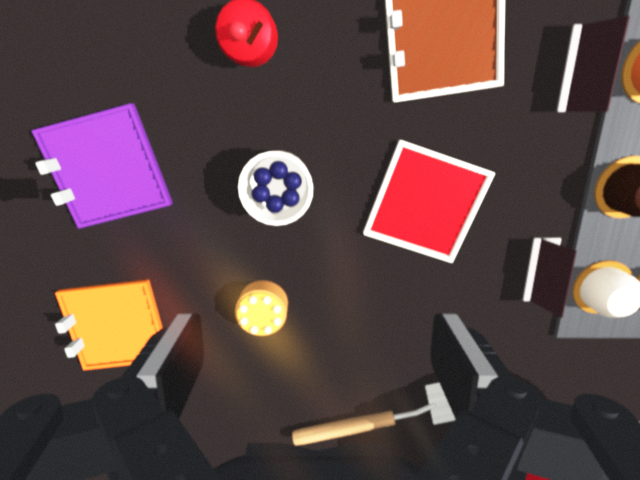

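```bash
python3 - <<'E'
from h import *
f=np.load('c_wrist.npz'); im,d,T=f['im'],f['d'],f['T']
tray(im,T,'red',[360,135,500,265])
tray(im,T,'brown',[380,0,510,105])
def circ(nm,b,z0,z1,r):
    from scipy.optimize import least_squares
    m=np.zeros(d.shape,bool); m[b[1]:b[3],b[0]:b[2]]=1
    P,u,v=maskpts('wrist',m,d,T); k=(P[:,2]>z0)&(P[:,2]<z1); Q=P[k]
    h=cv2.convexHull((Q[:,:2]*1000).astype(np.float32)).reshape(-1,2)
    e=lambda a: np.hypot(h[:,0]-a[0],h[:,1]-a[1])-a[2]
    s=least_squares(e,[*h.mean(0),r],loss='soft_l1'); cc,rr=cv2.minEnclosingCircle(h)
    print(nm,'lsq',s.x.round(1),'enc',np.round(cc,1),round(rr,1),'n',k.sum(),'zmax',np.percentile(P[:,2],99.5).round(4))
circ('cake',[200,0,290,75],.008,.024,28)
circ('cake dome',[200,0,290,75],.026,.042,26)
circ('berry',[200,0,290,75],.042,.06,8)
circ('tart',[225,270,300,345],.008,.026,30)
circ('tart top',[225,270,300,345],.0235,.032,30)
circ('ram',[230,145,320,230],.035,.045,38)
E
```

```text
tray red [ 0.6207 -0.2555] [97.8 98.3] ang 71.16 rad 1.242
tray brown [ 0.6719 -0.0916] [ 4.3 70.7] ang 7.52 rad 0.131
cake lsq [431.  -86.1  27.7] enc [430.7 -86. ] 28.3 n 162 zmax 0.0492
cake dome lsq [431.1 -86.   26.8] enc [431.2 -86.1] 27.3 n 2591 zmax 0.0492
berry lsq [434.7 -84.5  13.3] enc [435.2 -85.5] 15.4 n 325 zmax 0.0492
tart lsq [ 429.9 -381.4   30.1] enc [ 430.2 -382.1] 31.1 n 555 zmax 0.0345
tart top lsq [ 429.7 -381.6   30. ] enc [ 429.5 -382.1] 31.0 n 1629 zmax 0.0345
ram lsq [ 454.7 -231.    37.5] enc [ 454.6 -231.1] 37.8 n 2233 zmax 0.0428
```

```bash
python3 -c "
from h import *
to(.431,-.086,.11,-.33)"
```

```text
shift cm [-6.77 18.89 14.13] rv [ 0.001   0.3279 -0.0004] rows 5.9 clk 3.5167 yaw -0.002
```

Emit:
arm_command:
  moves:
    - {"rx": 0, "ry": 0.07, "rz": 0, "x": -1.2, "y": 2.8, "z": 2.5, "gripper": 1}
    - {"rx": 0, "ry": 0.14, "rz": 0, "x": -2.4, "y": 5.8, "z": 5, "gripper": 1}
    - {"rx": 0, "ry": 0.21, "rz": 0, "x": -3.6, "y": 9, "z": 7.6, "gripper": 1}
    - {"rx": 0, "ry": 0.27, "rz": 0, "x": -4.8, "y": 12.2, "z": 10.2, "gripper": 1}
    - {"rx": 0, "ry": 0.3279, "rz": 0, "x": -6, "y": 15, "z": 12.5, "gripper": 1}

```text
clock: 3.93
position: [0.4376, -0.0975, 0.1483]
tool_rot: [-1.57, -0.0, -0.327]
force: [1.7, 0.6, -0.6]
grip_width: 0.0854
```

```bash
python3 -c "
from h import *
to(.431,-.086,.11,-.33);to(.431,-.086,.003,-.33)"
```

```text
shift cm [-1.    3.83  0.87] rv [-0.0006  0.0028  0.0004] rows 1.0 clk 3.9333 yaw -0.327
shift cm [-1.   14.53  0.87] rv [-0.0006  0.0028  0.0004] rows 3.5 clk 3.9333 yaw -0.327
```

Emit:
arm_command:
  moves:
    - {"rx": 0, "ry": 0.003, "rz": 0, "x": -1, "y": 3.5, "z": 0.9, "gripper": 1}
    - {"rx": 0, "ry": 0.003, "rz": 0, "x": -1, "y": 6.5, "z": 0.9, "gripper": 1}
    - {"rx": 0, "ry": 0.003, "rz": 0, "x": -1, "y": 8.5, "z": 0.9, "gripper": 1}
    - {"rx": 0, "ry": 0.003, "rz": 0, "x": -1, "y": 8.5, "z": 0.9, "gripper": 1}

```text
clock: 4.27
position: [0.4302, -0.0866, 0.0616]
tool_rot: [-1.571, 0.005, -0.327]
force: [-1.0, 0.3, -0.1]
grip_width: 0.0853
```

```bash
python3 - <<'E'
from h import *
to(.431,-.086,.003,-.33)
T=Tw(); im,d=bot.grab_frame('wrist'); save('d_wrist',im); np.savez('d_wrist',im=im,d=d,T=T)
E
```

```text
shift cm [0.09 5.86 0.09] rv [ 0.0006  0.003  -0.0047] rows 1.4 clk 4.2667 yaw -0.327
```

View pics/d_wrist.png

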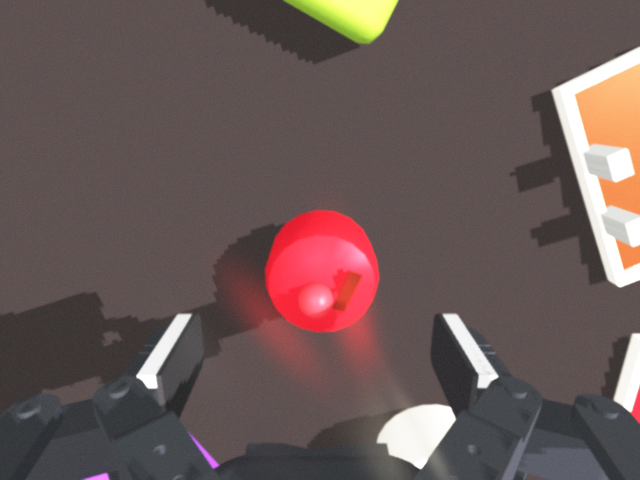

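Emit:
arm_command:
  moves:
    - {"rx": 0, "ry": 0.003, "rz": -0.004, "x": 0.1, "y": 3.5, "z": 0.1, "gripper": 1}
    - {"rx": 0, "ry": 0.003, "rz": -0.004, "x": 0.1, "y": 5.6, "z": 0.1, "gripper": 1}
    - {"rx": 0, "ry": 0.003, "rz": -0.004, "x": 0.1, "y": 5.9, "z": 0.1, "gripper": 0.6}
    - {"rx": 0, "ry": 0.003, "rz": -0.004, "x": 0.1, "y": 5.9, "z": 0.1, "gripper": -0.2}
    - {"rx": 0, "ry": 0.003, "rz": -0.004, "x": 0.1, "y": 5.9, "z": 0.1, "gripper": -1}
  squeeze: 35

```text
clock: 4.73
position: [0.4337, -0.0879, 0.0069]
tool_rot: [-1.57, -0.005, -0.333]
force: [-4.5, 0.8, 17.4]
grip_width: 0.0547
```

Emit:
arm_command:
  moves:
    - {"rx": 0, "ry": 0, "rz": 0, "x": 0, "y": 0, "z": 0, "gripper": -1}
    - {"rx": 0, "ry": 0, "rz": 0, "x": 0, "y": 0, "z": 0, "gripper": -1}
    - {"rx": 0, "ry": 0, "rz": 0, "x": 0, "y": 0, "z": 0, "gripper": -1}
    - {"rx": 0, "ry": 0, "rz": 0, "x": 0, "y": 0, "z": 0, "gripper": -1}

```text
clock: 5.07
position: [0.4339, -0.0879, 0.007]
tool_rot: [-1.57, -0.006, -0.333]
force: [-3.0, 1.1, 16.3]
grip_width: 0.0547
```

```bash
python3 - <<'E'
from h import *
to(.6207,-.2555,.1,-.33)
E
```

```text
shift cm [23.18 -9.17 -9.74] rv [-0.0008 -0.0027  0.0059] rows 6.4 clk 5.0667 yaw -0.333
```

Emit:
arm_command:
  moves:
    - {"rx": 0, "ry": 0, "rz": 0, "x": 0, "y": -2, "z": 0, "gripper": -1}
    - {"rx": 0, "ry": 0, "rz": 0, "x": 0, "y": -5, "z": 0, "gripper": -1}
    - {"rx": 0, "ry": 0, "rz": 0, "x": 2, "y": -8, "z": -1, "gripper": -1}
    - {"rx": 0, "ry": 0, "rz": 0, "x": 5, "y": -9.2, "z": -2.5, "gripper": -1}
    - {"rx": 0, "ry": 0, "rz": 0, "x": 8.5, "y": -9.2, "z": -4, "gripper": -1}

```text
clock: 5.48
position: [0.5019, -0.1536, 0.1024]
tool_rot: [-1.57, -0.009, -0.331]
force: [1.9, 0.6, -0.6]
grip_width: 0.0544
```

```bash
python3 - <<'E'
from h import *
to(.6207,-.2555,.08,-.33)
E
```

```text
shift cm [14.52  2.36 -5.78] rv [-0.0012 -0.001   0.0087] rows 3.8 clk 5.4833 yaw -0.331
```

Emit:
arm_command:
  moves:
    - {"rx": 0, "ry": 0, "rz": 0.004, "x": 3.6, "y": 0, "z": -1.4, "gripper": -1}
    - {"rx": 0, "ry": 0, "rz": 0.008, "x": 7.3, "y": 0, "z": -2.9, "gripper": -1}
    - {"rx": 0, "ry": 0, "rz": 0.008, "x": 11, "y": 1, "z": -4.4, "gripper": -1}
    - {"rx": 0, "ry": 0, "rz": 0.008, "x": 14.5, "y": 2.4, "z": -5.8, "gripper": -1}
    - {"rx": 0, "ry": 0, "rz": 0.008, "x": 14.5, "y": 2.4, "z": -5.8, "gripper": -1}

```text
clock: 5.9
position: [0.621, -0.2598, 0.0733]
tool_rot: [-1.574, 0.003, -0.334]
force: [-0.9, 0.2, -1.6]
grip_width: 0.0542
```

```bash
python3 - <<'E'
from h import *
to(.6207,-.2555,.0125,-.33)
T=Tw(); im,d=bot.grab_frame('wrist'); save('e_wrist',im); np.savez('e_wrist',im=im,d=d,T=T)
tray(im,T,'red',[0,0,640,480])
E
```

```text
shift cm [-0.15  6.08  0.41] rv [ 0.0031 -0.0041 -0.0025] rows 1.5 clk 5.9 yaw -0.334
tray red [ 0.6095 -0.2855] [162.2  99.1] ang 71.14 rad 1.242
```

View pics/e_wrist.png

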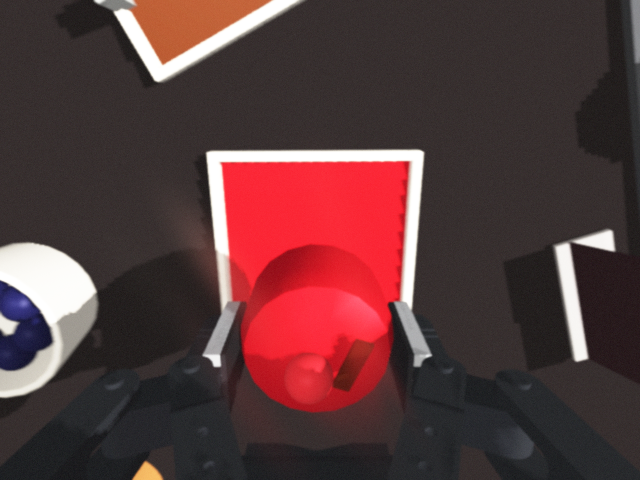

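Emit:
arm_command:
  moves:
    - {"rx": 0, "ry": 0, "rz": 0, "x": -0.1, "y": 2, "z": 0.2, "gripper": -1}
    - {"rx": 0, "ry": 0, "rz": 0, "x": -0.1, "y": 4, "z": 0.3, "gripper": -1}
    - {"rx": 0, "ry": 0, "rz": 0, "x": -0.1, "y": 5, "z": 0.3, "gripper": -1}
    - {"rx": 0, "ry": 0, "rz": 0, "x": -0.1, "y": 5, "z": 0.3, "gripper": -1}

```text
clock: 6.28
position: [0.6171, -0.2512, 0.0235]
tool_rot: [-1.571, 0.006, -0.332]
force: [0.1, -0.3, -0.7]
grip_width: 0.0544
```

```bash
python3 - <<'E'
from h import *
to(.6207,-.2555,.0125,-.33); print(pose()[0])
E
```

```text
shift cm [ 0.49  1.1  -0.29] rv [ 0.0001 -0.0022 -0.0064] rows 0.3 clk 6.2833 yaw -0.332
[ 0.61706584 -0.25121505  0.02352711]
```

Emit:
arm_command:
  moves:
    - {"rx": 0, "ry": 0, "rz": -0.006, "x": 0.45, "y": 0.5, "z": -0.3, "gripper": -1}
    - {"rx": 0, "ry": 0, "rz": -0.006, "x": 0.45, "y": 0.7, "z": -0.3, "gripper": -1}
    - {"rx": 0, "ry": 0, "rz": -0.006, "x": 0.45, "y": 0.7, "z": -0.3, "gripper": -1}

```text
clock: 6.53
position: [0.6216, -0.2571, 0.0179]
tool_rot: [-1.571, -0.003, -0.333]
force: [-0.3, 0.7, -1.4]
grip_width: 0.0548
```

```bash
python3 - <<'E'
from h import *
to(.6207,-.2555,.0125,-.33); print(pose()[0])
E
```

```text
shift cm [-0.14  0.54  0.12] rv [ 0.0002 -0.0032  0.003 ] rows 0.1 clk 6.5333 yaw -0.333
[ 0.62158951 -0.25712604  0.017942  ]
```

Good. Lower to contact.

Emit:
arm_command:
  moves:
    - {"rx": 0, "ry": 0, "rz": 0, "x": -0.1, "y": 0.3, "z": 0.1, "gripper": -1}
    - {"rx": 0, "ry": 0, "rz": 0, "x": -0.1, "y": 0.6, "z": 0.1, "gripper": -1}
    - {"rx": 0, "ry": 0, "rz": 0, "x": -0.1, "y": 0.6, "z": 0.1, "gripper": -1}

```text
clock: 6.78
position: [0.6209, -0.2553, 0.0113]
tool_rot: [-1.571, -0.002, -0.333]
force: [1.3, 0.7, -0.4]
grip_width: 0.0547
```

Emit:
arm_command:
  moves:
    - {"rx": 0, "ry": 0, "rz": 0, "x": 0, "y": 0.1, "z": 0, "gripper": -1}
    - {"rx": 0, "ry": 0, "rz": 0, "x": 0, "y": 0.1, "z": 0, "gripper": -1}

```text
clock: 6.95
position: [0.6209, -0.2553, 0.0112]
tool_rot: [-1.57, -0.002, -0.333]
force: [-3.9, 3.9, 14.6]
grip_width: 0.0542
```

Emit:
arm_command:
  moves:
    - {"rx": 0, "ry": 0, "rz": 0, "x": 0, "y": -0.1, "z": 0, "gripper": 0.55}
    - {"rx": 0, "ry": 0, "rz": 0, "x": 0, "y": -0.1, "z": 0, "gripper": 0.55}
    - {"rx": 0, "ry": 0, "rz": 0, "x": 0, "y": -0.1, "z": 0, "gripper": 0.55}

```text
clock: 7.2
position: [0.6207, -0.2554, 0.0112]
tool_rot: [-1.571, -0.002, -0.333]
force: [-0.2, -0.4, 0.9]
grip_width: 0.0664
```

Emit:
arm_command:
  moves:
    - {"rx": 0, "ry": 0, "rz": 0, "x": 0, "y": -2, "z": 0, "gripper": 0.55}
    - {"rx": 0, "ry": 0, "rz": 0, "x": 0, "y": -5, "z": 0, "gripper": 0.6}
    - {"rx": 0, "ry": 0, "rz": 0, "x": 0, "y": -8.5, "z": 0, "gripper": 1}
    - {"rx": 0, "ry": 0, "rz": 0, "x": 0, "y": -12, "z": 0, "gripper": 1}

```text
clock: 7.53
position: [0.6199, -0.2553, 0.1321]
tool_rot: [-1.571, -0.001, -0.333]
force: [-0.0, 0.4, 0.9]
grip_width: 0.085
```

```bash
python3 - <<'E'
from h import *
T=Tw(); im,d=bot.grab_frame('wrist'); save('f_wrist',im); np.savez('f_wrist',im=im,d=d,T=T)
P,k=top(im,d,T,None,[150,100,490,330],.018,.034)
to(.43,-.3817,.12,-.6)
E
```

```text
top None [ 0.6217 -0.2473] [43.4 55.5] ang 70.78 rad 1.235 circ [ 619.6 -252.9] 27.9 n 837 z95 0.0395
shift cm [-14.13   1.82 -18.09] rv [-0.0009  0.2665  0.0091] rows 5.5 clk 7.5833 yaw -0.334
```

View pics/f_wrist.png

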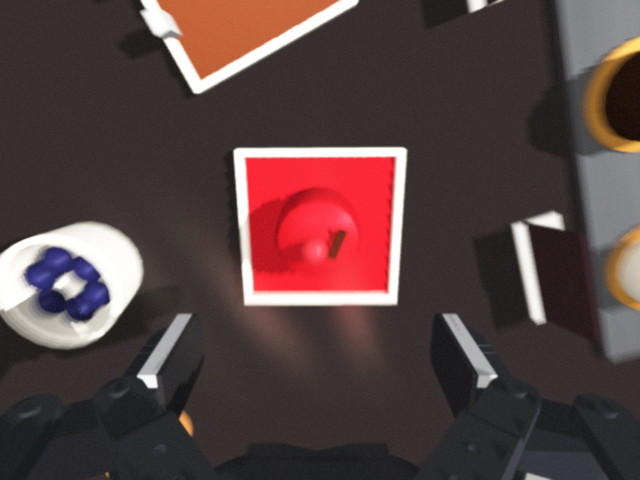

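Emit:
arm_command:
  moves:
    - {"rx": 0, "ry": 0.05, "rz": 0, "x": -2.4, "y": 0, "z": -3, "gripper": 1}
    - {"rx": 0, "ry": 0.1, "rz": 0, "x": -4.8, "y": 0, "z": -6.1, "gripper": 1}
    - {"rx": 0, "ry": 0.15, "rz": 0, "x": -7.2, "y": 0, "z": -9.2, "gripper": 1}
    - {"rx": 0, "ry": 0.2, "rz": 0, "x": -9.6, "y": 0.5, "z": -12.3, "gripper": 1}
    - {"rx": 0, "ry": 0.25, "rz": 0.005, "x": -12, "y": 1.2, "z": -15.4, "gripper": 1}

```text
clock: 8.0
position: [0.4554, -0.3624, 0.1193]
tool_rot: [-1.571, 0.002, -0.585]
force: [1.4, -1.8, -0.1]
grip_width: 0.0853
```

```bash
python3 - <<'E'
from h import *
to(.43,-.3817,.08,-.6)
E
```

```text
shift cm [-1.04  3.94 -3.01] rv [ 0.0001  0.0149 -0.0018] rows 1.2 clk 8.0 yaw -0.585
```

Emit:
arm_command:
  moves:
    - {"rx": 0, "ry": 0.015, "rz": 0, "x": -1, "y": 1, "z": -2.8, "gripper": 1}
    - {"rx": 0, "ry": 0.015, "rz": 0, "x": -1, "y": 3.5, "z": -2.8, "gripper": 1}
    - {"rx": 0, "ry": 0.015, "rz": 0, "x": -1, "y": 6, "z": -2.8, "gripper": 1}
    - {"rx": 0, "ry": 0.015, "rz": 0, "x": -1, "y": 6, "z": -2.8, "gripper": 1}

```text
clock: 8.33
position: [0.4311, -0.3783, 0.0556]
tool_rot: [-1.571, 0.008, -0.599]
force: [-0.5, 1.7, -0.4]
grip_width: 0.0854
```

```bash
python3 - <<'E'
from h import *
to(.43,-.3817,.008,-.6)
T=Tw(); im,d=bot.grab_frame('wrist'); save('g_wrist',im); np.savez('g_wrist',im=im,d=d,T=T)
P,k=top(im,d,T,None,[180,150,450,330],.015,.026)
to(.43,-.3817,.008,-.6)
E
```

```text
shift cm [ 0.13  4.76 -0.34] rv [-0.0001  0.0013 -0.0077] rows 1.1 clk 8.3333 yaw -0.599
top None [ 0.4326 -0.3778] [51.1 59.5] ang 56.28 rad 0.982 circ [ 430.3 -381.7] 30.2 n 1992 z95 0.0302
shift cm [ 0.04  4.96 -0.34] rv [ 0.0001  0.0016 -0.0064] rows 1.2 clk 8.3833 yaw -0.598
```

View pics/g_wrist.png

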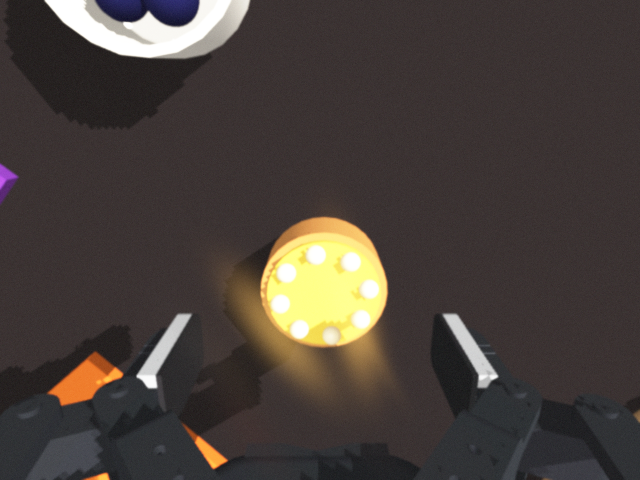

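Emit:
arm_command:
  moves:
    - {"rx": 0, "ry": 0, "rz": -0.006, "x": 0, "y": 2, "z": -0.35, "gripper": 1}
    - {"rx": 0, "ry": 0, "rz": -0.006, "x": 0, "y": 4.2, "z": -0.35, "gripper": 1}
    - {"rx": 0, "ry": 0, "rz": -0.006, "x": 0, "y": 4.6, "z": -0.35, "gripper": 0.7}
    - {"rx": 0, "ry": 0, "rz": -0.006, "x": 0, "y": 4.6, "z": -0.35, "gripper": 0}
    - {"rx": 0, "ry": 0, "rz": -0.006, "x": 0, "y": 4.6, "z": -0.35, "gripper": -1}

```text
clock: 8.8
position: [0.4312, -0.3826, 0.0145]
tool_rot: [-1.571, -0.004, -0.598]
force: [0.9, -0.5, -0.3]
grip_width: 0.0581
```

Emit:
arm_command:
  moves:
    - {"rx": 0, "ry": 0, "rz": 0, "x": 0, "y": 0, "z": 0, "gripper": -1}
    - {"rx": 0, "ry": 0, "rz": 0, "x": 0, "y": 0, "z": 0, "gripper": -1}
    - {"rx": 0, "ry": 0, "rz": 0, "x": 0, "y": 0, "z": 0, "gripper": -1}

```text
clock: 9.05
position: [0.4315, -0.3826, 0.0142]
tool_rot: [-1.571, -0.005, -0.598]
force: [-1.2, 1.4, 10.2]
grip_width: 0.0582
```

```bash
python3 - <<'E'
from h import *
print(pose()[0])
to(.43,-.3817,.1,-.6)
E
```

```text
[ 0.43147898 -0.38264154  0.01423052]
shift cm [-0.13 -8.58 -0.01] rv [0.0001 0.0023 0.0047] rows 2.1 clk 9.05 yaw -0.598
```

Emit:
arm_command:
  moves:
    - {"rx": 0, "ry": 0, "rz": 0, "x": 0, "y": -2, "z": 0, "gripper": -1}
    - {"rx": 0, "ry": 0, "rz": 0, "x": 0, "y": -5, "z": 0, "gripper": -1}
    - {"rx": 0, "ry": 0, "rz": 0, "x": 0, "y": -8.5, "z": 0, "gripper": -1}
    - {"rx": 0, "ry": 0, "rz": 0, "x": 0, "y": -11, "z": 0, "gripper": -1}

```text
clock: 9.38
position: [0.4305, -0.3825, 0.1259]
tool_rot: [-1.571, -0.004, -0.598]
force: [1.3, 0.2, -0.4]
grip_width: 0.0584
```

```bash
python3 - <<'E'
from h import *
to(.618,.2495,.12,-.281)
E
```

```text
shift cm [-20.12   0.48  62.78] rv [ 0.0011 -0.3175  0.0043] rows 15.8 clk 9.3833 yaw -0.598
```

Emit:
arm_command:
  moves:
    - {"rx": 0, "ry": -0.02, "rz": 0, "x": -0.8, "y": 0, "z": 2.5, "gripper": -1}
    - {"rx": 0, "ry": -0.04, "rz": 0, "x": -1.9, "y": 0, "z": 6, "gripper": -1}
    - {"rx": 0, "ry": -0.06, "rz": 0, "x": -3.1, "y": 0, "z": 9.7, "gripper": -1}
    - {"rx": 0, "ry": -0.08, "rz": 0, "x": -4.3, "y": 0, "z": 13.4, "gripper": -1}
    - {"rx": 0, "ry": -0.1, "rz": 0, "x": -5.5, "y": 0, "z": 17.1, "gripper": -1}

```text
clock: 9.8
position: [0.4816, -0.208, 0.1235]
tool_rot: [-1.571, -0.004, -0.497]
force: [1.9, -0.5, -0.3]
grip_width: 0.0578
```

```bash
python3 - <<'E'
from h import *
to(.618,.2495,.12,-.281)
E
```

```text
shift cm [-9.84  0.31 46.72] rv [ 0.0004 -0.2163  0.0037] rows 11.4 clk 9.8 yaw -0.497
```

Emit:
arm_command:
  moves:
    - {"rx": 0, "ry": -0.02, "rz": 0, "x": -0.8, "y": 0, "z": 3.9, "gripper": -1}
    - {"rx": 0, "ry": -0.04, "rz": 0, "x": -1.6, "y": 0, "z": 7.8, "gripper": -1}
    - {"rx": 0, "ry": -0.06, "rz": 0, "x": -2.4, "y": 0, "z": 11.7, "gripper": -1}
    - {"rx": 0, "ry": -0.08, "rz": 0, "x": -3.2, "y": 0, "z": 15.6, "gripper": -1}
    - {"rx": 0, "ry": -0.1, "rz": 0, "x": -4, "y": 0, "z": 19.5, "gripper": -1}

```text
clock: 10.22
position: [0.5397, -0.0172, 0.1233]
tool_rot: [-1.571, -0.004, -0.397]
force: [1.2, -0.1, -0.8]
grip_width: 0.058
```

```bash
python3 - <<'E'
from h import *
to(.618,.2495,.12,-.281)
E
```

```text
shift cm [-3.08  0.31 27.63] rv [ 0.0004 -0.1158  0.0035] rows 6.7 clk 10.2167 yaw -0.397
```

Emit:
arm_command:
  moves:
    - {"rx": 0, "ry": -0.02, "rz": 0, "x": -0.4, "y": 0, "z": 3.9, "gripper": -1}
    - {"rx": 0, "ry": -0.04, "rz": 0, "x": -0.8, "y": 0, "z": 7.8, "gripper": -1}
    - {"rx": 0, "ry": -0.06, "rz": 0, "x": -1.2, "y": 0, "z": 11.7, "gripper": -1}
    - {"rx": 0, "ry": -0.08, "rz": 0, "x": -1.6, "y": 0, "z": 15.6, "gripper": -1}
    - {"rx": 0, "ry": -0.1, "rz": 0, "x": -2, "y": 0, "z": 19, "gripper": -1}

```text
clock: 10.63
position: [0.5948, 0.1666, 0.123]
tool_rot: [-1.571, -0.003, -0.296]
force: [0.3, -0.9, -0.3]
grip_width: 0.0583
```

```bash
python3 - <<'E'
from h import *
to(.618,.2495,.08,-.281)
E
```

```text
shift cm [-0.21  4.3   8.6 ] rv [ 0.0004 -0.0146  0.0032] rows 2.3 clk 10.6333 yaw -0.296
```

Emit:
arm_command:
  moves:
    - {"rx": 0, "ry": -0.015, "rz": 0.003, "x": -0.1, "y": 1, "z": 3, "gripper": -1}
    - {"rx": 0, "ry": -0.015, "rz": 0.003, "x": -0.2, "y": 2.5, "z": 5.5, "gripper": -1}
    - {"rx": 0, "ry": -0.015, "rz": 0.003, "x": -0.2, "y": 4.3, "z": 7.5, "gripper": -1}
    - {"rx": 0, "ry": -0.015, "rz": 0.003, "x": -0.2, "y": 5.5, "z": 8.2, "gripper": -1}
    - {"rx": 0, "ry": -0.015, "rz": 0.003, "x": -0.2, "y": 5.5, "z": 8.2, "gripper": -1}

```text
clock: 11.05
position: [0.6155, 0.2441, 0.065]
tool_rot: [-1.573, 0.003, -0.28]
force: [-1.1, -0.9, -1.3]
grip_width: 0.0581
```

Emit:
arm_command:
  moves:
    - {"rx": 0, "ry": 0, "rz": 0, "x": 0, "y": 0, "z": 0, "gripper": -1}
    - {"rx": 0, "ry": 0, "rz": 0, "x": 0, "y": 0, "z": 0, "gripper": -1}

```text
clock: 11.22
position: [0.6172, 0.2408, 0.0685]
tool_rot: [-1.572, -0.001, -0.285]
force: [0.1, -0.5, 0.2]
grip_width: 0.0581
```

```bash
python3 - <<'E'
from h import *
to(.618,.2495,.018,-.281)
T=Tw(); im,d=bot.grab_frame('wrist'); save('i_wrist',im); np.savez('i_wrist',im=im,d=d,T=T)
to(.618,.2495,.018,-.281); print(pose()[0])
E
```

```text
shift cm [-0.17  5.05  0.86] rv [ 0.0012 -0.0035  0.0008] rows 1.2 clk 11.2167 yaw -0.285
shift cm [-0.18  5.07  0.84] rv [ 0.0008 -0.0036  0.001 ] rows 1.2 clk 11.2667 yaw -0.285
[0.61732133 0.24096029 0.06866433]
```

View pics/i_wrist.png

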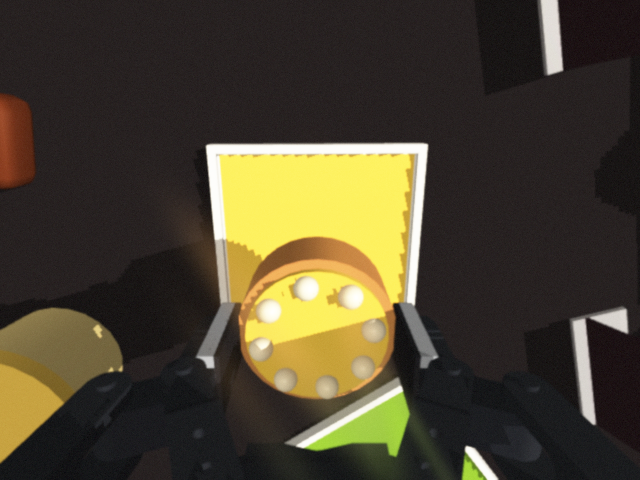

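Emit:
arm_command:
  moves:
    - {"rx": 0, "ry": 0, "rz": 0, "x": -0.2, "y": 1, "z": 0.8, "gripper": -1}
    - {"rx": 0, "ry": 0, "rz": 0, "x": -0.2, "y": 3, "z": 0.8, "gripper": -1}
    - {"rx": 0, "ry": 0, "rz": 0, "x": -0.2, "y": 4.2, "z": 0.8, "gripper": -1}
    - {"rx": 0, "ry": 0, "rz": 0, "x": -0.2, "y": 4.2, "z": 0.8, "gripper": -1}
    - {"rx": 0, "ry": 0, "rz": 0, "x": -0.2, "y": 4.2, "z": 0.8, "gripper": -1}

```text
clock: 11.68
position: [0.6169, 0.2501, 0.025]
tool_rot: [-1.573, 0.001, -0.283]
force: [-1.1, -0.1, -0.0]
grip_width: 0.058
```

Emit:
arm_command:
  moves:
    - {"rx": 0, "ry": 0, "rz": 0, "x": 0, "y": 0.4, "z": 0, "gripper": -1}
    - {"rx": 0, "ry": 0, "rz": 0, "x": 0, "y": 0.7, "z": 0, "gripper": -1}
    - {"rx": 0, "ry": 0, "rz": 0, "x": 0, "y": 0.7, "z": 0, "gripper": -1}

```text
clock: 11.93
position: [0.6174, 0.2506, 0.0185]
tool_rot: [-1.571, -0.0, -0.283]
force: [-0.9, -0.0, -1.2]
grip_width: 0.0582
```

```bash
python3 - <<'E'
from h import *
to(.618,.2495,.018,-.281); print(pose()[0],bot.observe()['force'])
E
```

```text
shift cm [ 0.09  0.05 -0.09] rv [ 0.0007 -0.0021  0.0004] rows 0.0 clk 11.9333 yaw -0.283
[0.61741105 0.25058117 0.01847966] [-0.88939488 -0.03661425 -1.19134871]
```

Emit:
arm_command:
  moves:
    - {"rx": 0, "ry": 0, "rz": 0, "x": 0.05, "y": 0.1, "z": -0.05, "gripper": -1}
    - {"rx": 0, "ry": 0, "rz": 0, "x": 0.05, "y": 0.1, "z": -0.05, "gripper": -1}

```text
clock: 12.1
position: [0.6175, 0.2506, 0.0183]
tool_rot: [-1.571, 0.0, -0.283]
force: [-6.2, 1.5, 10.7]
grip_width: 0.0584
```

Emit:
arm_command:
  moves:
    - {"rx": 0, "ry": 0, "rz": 0, "x": 0, "y": -0.1, "z": 0, "gripper": 0.58}
    - {"rx": 0, "ry": 0, "rz": 0, "x": 0, "y": -0.1, "z": 0, "gripper": 0.58}
    - {"rx": 0, "ry": 0, "rz": 0, "x": 0, "y": -0.1, "z": 0, "gripper": 0.58}

```text
clock: 12.35
position: [0.6175, 0.25, 0.0185]
tool_rot: [-1.572, -0.0, -0.283]
force: [0.5, 0.4, 0.2]
grip_width: 0.0676
```

Emit:
arm_command:
  moves:
    - {"rx": 0, "ry": 0, "rz": 0, "x": 0, "y": -1.5, "z": 0, "gripper": 0.58}
    - {"rx": 0, "ry": 0, "rz": 0, "x": 0, "y": -4.5, "z": 0, "gripper": 0.6}
    - {"rx": 0, "ry": 0, "rz": 0, "x": 0, "y": -8, "z": 0, "gripper": 1}
    - {"rx": 0, "ry": 0, "rz": 0, "x": 0, "y": -11, "z": 0, "gripper": 1}

```text
clock: 12.68
position: [0.6176, 0.2497, 0.1311]
tool_rot: [-1.572, -0.0, -0.284]
force: [-0.1, -1.1, 0.1]
grip_width: 0.0849
```

```bash
python3 - <<'E'
from h import *
T=Tw(); im,d=bot.grab_frame('wrist'); save('j_wrist',im); np.savez('j_wrist',im=im,d=d,T=T)
P,k=top(im,d,T,None,[150,100,490,330],.022,.033)
tray(im,T,'green',[0,0,640,480])
to(.4774,.0445,.13,.776)
E
```

```text
top None [0.564  0.2484] [163.3  60.2] ang 3.25 rad 0.057 circ [564.3 237.3] 83.2 n 4219 z95 0.0327
tray green [0.6191 0.0765] [100.6  98.4] ang 20.21 rad 0.353
shift cm [ -7.94   0.57 -23.74] rv [-2.0000e-04 -1.0598e+00  6.9000e-03] rows 8.5 clk 12.7333 yaw -0.284
```

View pics/j_wrist.png

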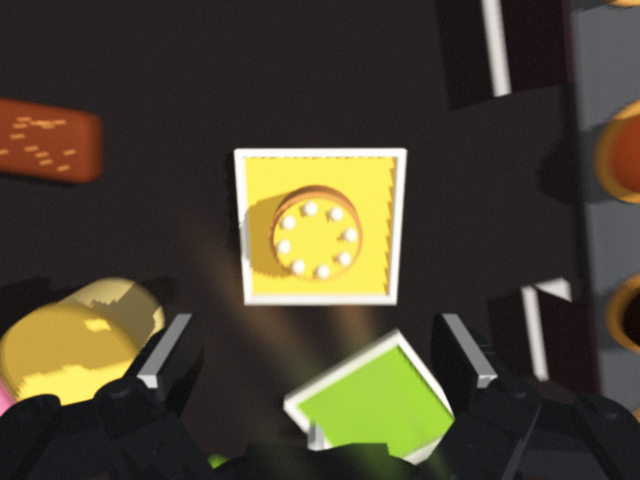

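Emit:
arm_command:
  moves:
    - {"rx": 0, "ry": -0.11, "rz": 0, "x": -0.8, "y": 0, "z": -2.5, "gripper": 1}
    - {"rx": 0, "ry": -0.23, "rz": 0, "x": -1.7, "y": 0, "z": -5.1, "gripper": 1}
    - {"rx": 0, "ry": -0.35, "rz": 0, "x": -2.6, "y": 0, "z": -7.7, "gripper": 1}
    - {"rx": 0, "ry": -0.47, "rz": 0, "x": -3.5, "y": 0, "z": -10.3, "gripper": 1}
    - {"rx": 0, "ry": -0.59, "rz": 0, "x": -4.4, "y": 0, "z": -13, "gripper": 1}

```text
clock: 13.15
position: [0.5382, 0.1367, 0.1294]
tool_rot: [-1.572, -0.0, 0.313]
force: [0.9, -0.6, -0.8]
grip_width: 0.0854
```

```bash
python3 - <<'E'
from h import *
to(.4774,.0445,.1,.776)
E
```

```text
shift cm [-8.62  2.94 -6.9 ] rv [ 9.000e-04 -4.625e-01 -1.000e-04] rows 3.7 clk 13.15 yaw 0.313
```

Emit:
arm_command:
  moves:
    - {"rx": 0, "ry": -0.12, "rz": 0, "x": -2.2, "y": 0.5, "z": -2, "gripper": 1}
    - {"rx": 0, "ry": -0.24, "rz": 0, "x": -4.5, "y": 1.2, "z": -4, "gripper": 1}
    - {"rx": 0, "ry": -0.36, "rz": 0, "x": -6.8, "y": 2, "z": -5.5, "gripper": 1}
    - {"rx": 0, "ry": -0.4625, "rz": 0, "x": -8.3, "y": 2.9, "z": -6.6, "gripper": 1}
    - {"rx": 0, "ry": -0.4625, "rz": 0, "x": -8.3, "y": 2.9, "z": -6.6, "gripper": 1}

```text
clock: 13.57
position: [0.4773, 0.046, 0.0995]
tool_rot: [-1.571, 0.003, 0.772]
force: [-0.8, -0.2, -0.1]
grip_width: 0.0854
```

Emit:
arm_command:
  moves:
    - {"rx": 0, "ry": 0, "rz": 0, "x": 0, "y": 0, "z": 0, "gripper": 1}
    - {"rx": 0, "ry": 0, "rz": 0, "x": 0, "y": 0, "z": 0, "gripper": 1}

```text
clock: 13.73
position: [0.4806, 0.0499, 0.1003]
tool_rot: [-1.572, -0.0, 0.768]
force: [0.1, 0.3, 0.6]
grip_width: 0.0853
```

```bash
python3 - <<'E'
from h import *
T=Tw(); im,d=bot.grab_frame('wrist'); save('k_wrist',im); np.savez('k_wrist',im=im,d=d,T=T)
P,k=top(im,d,T,'green',[150,100,490,330],.019,.03)
to(.4774,.0445,.01,.776)
E
```

```text
top green [0.4771 0.0446] [42.7 61.8] ang 44.19 rad 0.771 circ [477.5  43.7] 34.9 n 6521 z95 0.0247
shift cm [-0.63  9.02 -0.18] rv [ 0.001  -0.0074  0.0001] rows 2.2 clk 13.7833 yaw 0.769
```

View pics/k_wrist.png

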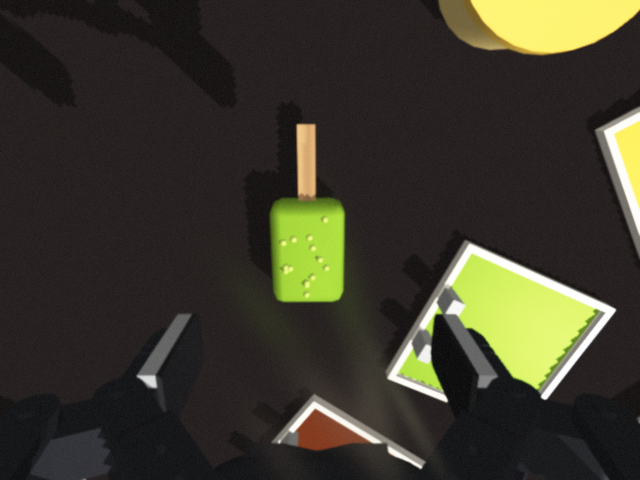

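Emit:
arm_command:
  moves:
    - {"rx": 0, "ry": -0.004, "rz": 0, "x": -0.6, "y": 3, "z": -0.2, "gripper": 1}
    - {"rx": 0, "ry": -0.004, "rz": 0, "x": -0.6, "y": 6.5, "z": -0.2, "gripper": 1}
    - {"rx": 0, "ry": -0.004, "rz": 0, "x": -0.6, "y": 8.6, "z": -0.2, "gripper": 1}
    - {"rx": 0, "ry": -0.004, "rz": 0, "x": -0.6, "y": 8.8, "z": -0.2, "gripper": 0.5}
    - {"rx": 0, "ry": -0.004, "rz": 0, "x": -0.6, "y": 8.8, "z": -0.2, "gripper": 0}

```text
clock: 14.2
position: [0.4767, 0.0442, 0.0112]
tool_rot: [-1.57, 0.003, 0.774]
force: [-0.6, 0.7, 0.4]
grip_width: 0.0641
```

Emit:
arm_command:
  moves:
    - {"rx": 0, "ry": 0, "rz": 0, "x": 0, "y": 0, "z": 0, "gripper": -0.5}
    - {"rx": 0, "ry": 0, "rz": 0, "x": 0, "y": 0, "z": 0, "gripper": -1}
    - {"rx": 0, "ry": 0, "rz": 0, "x": 0, "y": 0, "z": 0, "gripper": -1}
    - {"rx": 0, "ry": 0, "rz": 0, "x": 0, "y": 0, "z": 0, "gripper": -1}

```text
clock: 14.53
position: [0.4777, 0.0442, 0.0131]
tool_rot: [-1.572, -0.001, 0.774]
force: [-0.6, 0.6, 11.4]
grip_width: 0.0428
```

```bash
python3 - <<'E'
from h import *
print(pose()[2]); 
f=np.load('k_wrist.npz'); tray(f['im'],f['T'],'green',[390,230,620,420])
E
```

```text
{'clock': 14.5333, 'qpos': array([-0.34797633,  0.68436566,  0.17521723,  2.12248776, -0.31835543,
        0.3570995 ,  0.86137662]), 'qd': array([ 0.0014899 , -0.00131567, -0.00071048,  0.00072994, -0.00157778,
       -0.00181208,  0.00081744]), 'joint_efforts': array([ 7.05833710e-02, -7.88295507e+01,  7.19530329e+00, -1.40414643e+01,
        1.83467934e-02, -5.44666238e-01, -1.88300957e-02]), 'position': array([0.47772664, 0.04421688, 0.01311491]), 'tool_rot': array([-1.57239156e+00, -1.04222268e-03,  7.73740137e-01]), 'force': array([-0.64158013,  0.59863539, 11.44066187]), 'moment': array([-0.0033143 ,  0.36911489, -0.06579159]), 'grip_width': 0.04276444694287554}
tray green [0.6148 0.0957] [98.2 70.6] ang 19.42 rad 0.339
```

```bash
python3 - <<'E'
from h import *
for cam,bx in (('scene',{'red':[175,295,255,350],'yellow':[435,280,500,330],'green':[345,280,430,340],'brown':[265,285,345,345]}),('side',{'red':[405,250,485,305],'yellow':[305,165,365,200],'green':[330,185,400,230],'brown':[365,215,440,262]})):
    f=np.load(f'a_{cam}.npz'); T=bot.camera_model(cam)['extrinsics']
    for c,b in bx.items(): print(cam,end=' '); tray(f['im'],T,c,b,cam)
f=np.load('j_wrist.npz'); m=seg(f['im'],'green',[0,0,640,480]); v,u=np.nonzero(m); print(u.min(),u.max(),v.min(),v.max())
f=np.load('b_wrist.npz'); m=seg(f['im'],'green',[330,300,440,400]); v,u=np.nonzero(m); print(u.min(),u.max(),v.min(),v.max())
E
```

```text
scene tray red [ 0.6214 -0.2601] [98.6 95.7] ang 71.11 rad 1.241
scene tray yellow [0.6192 0.2458] [98.5 94.1] ang 73.75 rad 1.287
scene tray green [0.6201 0.0791] [95.  96.7] ang 19.5 rad 0.34
scene tray brown [ 0.625  -0.0889] [93.7 98. ] ang 7.68 rad 0.134
side tray red [ 0.6228 -0.2541] [91.4 94.7] ang 71.21 rad 1.243
side tray yellow [0.6212 0.2533] [79.4 90.8] ang 73.44 rad 1.282
side tray green [0.6222 0.0851] [86.  86.6] ang 19.23 rad 0.336
side tray brown [ 0.6264 -0.0833] [87.4 87.6] ang 6.86 rad 0.12
298 454 346 458
352 433 315 385
```

Emit:
arm_command:
  moves:
    - {"rx": 0, "ry": 0, "rz": 0, "x": 0, "y": -2, "z": 0, "gripper": -1}
    - {"rx": 0, "ry": 0, "rz": 0, "x": 0, "y": -5, "z": 0, "gripper": -1}
    - {"rx": 0, "ry": 0, "rz": 0, "x": -1, "y": -8.5, "z": -2, "gripper": -1}
    - {"rx": 0, "ry": 0, "rz": 0, "x": -2.5, "y": -12, "z": -5, "gripper": -1}
    - {"rx": 0, "ry": 0, "rz": 0, "x": -4.5, "y": -15, "z": -7.5, "gripper": -1}

```text
clock: 14.95
position: [0.4973, -0.0349, 0.1587]
tool_rot: [-1.573, -0.001, 0.775]
force: [1.4, -0.6, -0.9]
grip_width: 0.0427
```

Emit:
arm_command:
  moves:
    - {"rx": 0, "ry": 0, "rz": 0, "x": -0.5, "y": -2, "z": -0.5, "gripper": -1}
    - {"rx": 0, "ry": 0, "rz": 0, "x": -0.5, "y": -3, "z": -0.5, "gripper": -1}
    - {"rx": 0, "ry": 0, "rz": 0, "x": -0.5, "y": -3, "z": -0.5, "gripper": -1}
    - {"rx": 0, "ry": 0, "rz": 0, "x": -0.5, "y": -3, "z": -0.5, "gripper": -1}

```text
clock: 15.28
position: [0.4962, -0.0406, 0.1856]
tool_rot: [-1.571, -0.0, 0.775]
force: [-0.0, 0.0, -2.2]
grip_width: 0.0429
```

```bash
python3 - <<'E'
from h import *
T=Tw(); im,d=bot.grab_frame('wrist'); save('l_wrist',im); np.savez('l_wrist',im=im,d=d,T=T); print(pose()[0])
E
```

```text
[ 0.49583312 -0.04048745  0.18491758]
```

View pics/l_wrist.png

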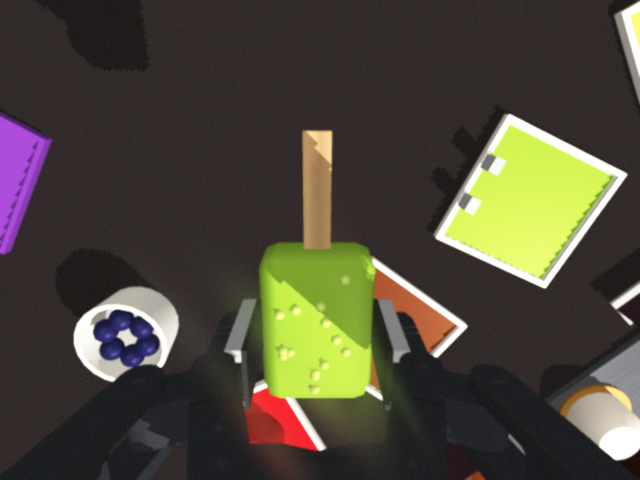

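```bash
python3 - <<'E'
from h import *
f=np.load('l_wrist.npz'); im,d,T=f['im'],f['d'],f['T']
tray(im,T,'green',[430,100,640,300])
C=plane('wrist',[[510,114],[627,175],[546,287],[435,238]],.008,T); print(C.round(4),C.mean(0).round(4)); print(np.linalg.norm(np.roll(C,-1,0)-C,axis=1).round(3))
# pop in gripper
P,k=top(im,d,T,'green',[200,230,400,420],.1,.3)
E=np.linalg.inv(T)
E
```

```text
tray green [0.619  0.0821] [98.3 98.7] ang 19.77 rad 0.345
[[0.5489 0.1159 0.008 ]
 [0.6527 0.1518 0.008 ]
 [0.689  0.0497 0.008 ]
 [0.5849 0.0114 0.008 ]] [0.6189 0.0822 0.008 ]
[0.11  0.108 0.111 0.111]
top green [ 0.4954 -0.0405] [44.  63.4] ang 44.37 rad 0.774 circ [495.6 -40.3] 35.2 n 16197 z95 0.1971
```

```bash
python3 - <<'E'
from h import *
to(.619,.082,.1,1.916)
E
```

```text
shift cm [17.38  8.47  0.13] rv [-1.0000e-03 -1.1409e+00 -7.0000e-04] rows 9.1 clk 15.3333 yaw 0.775
```

Emit:
arm_command:
  moves:
    - {"rx": 0, "ry": -0.1, "rz": 0, "x": 1.5, "y": 0, "z": 0, "gripper": -1}
    - {"rx": 0, "ry": -0.22, "rz": 0, "x": 3.3, "y": 0, "z": 0, "gripper": -1}
    - {"rx": 0, "ry": -0.34, "rz": 0, "x": 5.2, "y": 0.5, "z": 0, "gripper": -1}
    - {"rx": 0, "ry": -0.46, "rz": 0, "x": 7.1, "y": 1.5, "z": 0, "gripper": -1}
    - {"rx": 0, "ry": -0.58, "rz": 0, "x": 9, "y": 2.5, "z": 0, "gripper": -1}

```text
clock: 15.75
position: [0.5605, 0.023, 0.1587]
tool_rot: [-1.569, 0.001, 1.361]
force: [0.6, 0.1, -0.6]
grip_width: 0.0431
```

```bash
python3 - <<'E'
from h import *
to(.619,.082,.1,1.916)
E
```

```text
shift cm [ 7.    5.86 -4.5 ] rv [-2.200e-03 -5.551e-01 -4.000e-04] rows 4.4 clk 15.75 yaw 1.361
```

Emit:
arm_command:
  moves:
    - {"rx": 0, "ry": -0.12, "rz": 0, "x": 1.6, "y": 1.3, "z": -0.9, "gripper": -1}
    - {"rx": 0, "ry": -0.24, "rz": 0, "x": 3.2, "y": 2.6, "z": -1.9, "gripper": -1}
    - {"rx": 0, "ry": -0.36, "rz": 0, "x": 4.8, "y": 4, "z": -2.9, "gripper": -1}
    - {"rx": 0, "ry": -0.47, "rz": 0, "x": 6, "y": 5, "z": -3.9, "gripper": -1}
    - {"rx": 0, "ry": -0.55, "rz": 0, "x": 6.8, "y": 5.8, "z": -4.4, "gripper": -1}

```text
clock: 16.17
position: [0.6178, 0.0804, 0.0994]
tool_rot: [-1.568, -0.001, 1.912]
force: [0.2, -0.8, -0.6]
grip_width: 0.0428
```

Emit:
arm_command:
  moves:
    - {"rx": 0, "ry": 0, "rz": 0, "x": 0, "y": 0.5, "z": 0, "gripper": -1}
    - {"rx": 0, "ry": 0, "rz": 0, "x": 0, "y": 0.5, "z": 0, "gripper": -1}
    - {"rx": 0, "ry": 0, "rz": 0, "x": 0, "y": 0.5, "z": 0, "gripper": -1}

```text
clock: 16.42
position: [0.6171, 0.0777, 0.0965]
tool_rot: [-1.568, 0.001, 1.901]
force: [-0.1, 0.4, -0.3]
grip_width: 0.0425
```

```bash
python3 - <<'E'
from h import *
to(.619,.082,.017,1.916); print(pose()[2]['qpos'],pose()[0])
T=Tw(); im,d=bot.grab_frame('wrist'); save('n_wrist',im)
E
```

```text
shift cm [ 0.35  7.95 -0.34] rv [-0.0027 -0.015  -0.0006] rows 1.9 clk 16.4167 yaw 1.901
[-0.22605663  0.68037815  0.00751008  1.7115128  -0.00564345  0.75236496
  1.68487595] [0.61711192 0.07773815 0.09647545]
```

View pics/n_wrist.png

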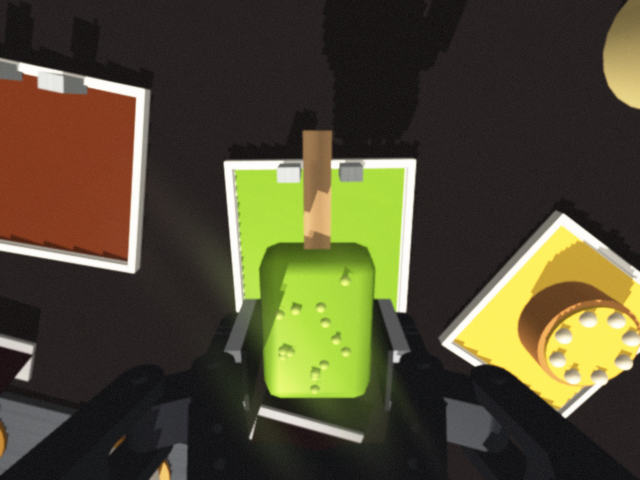

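Emit:
arm_command:
  moves:
    - {"rx": -0.003, "ry": -0.015, "rz": 0, "x": 0.2, "y": 1.5, "z": -0.2, "gripper": -1}
    - {"rx": -0.003, "ry": -0.015, "rz": 0, "x": 0.35, "y": 3.5, "z": -0.35, "gripper": -1}
    - {"rx": -0.003, "ry": -0.015, "rz": 0, "x": 0.35, "y": 5, "z": -0.35, "gripper": -1}
    - {"rx": -0.003, "ry": -0.015, "rz": 0, "x": 0.35, "y": 5, "z": -0.35, "gripper": -1}
    - {"rx": -0.003, "ry": -0.015, "rz": 0, "x": 0.35, "y": 5, "z": -0.35, "gripper": -1}

```text
clock: 16.88
position: [0.6199, 0.0821, 0.0475]
tool_rot: [-1.572, 0.001, 1.917]
force: [0.5, -0.4, -0.4]
grip_width: 0.043
```

```bash
python3 - <<'E'
from h import *
to(.619,.082,.017,1.916); print(pose()[0])
E
```

```text
shift cm [0.03 3.05 0.09] rv [ 0.0014  0.0014 -0.0009] rows 0.7 clk 16.8833 yaw 1.917
[0.61988876 0.08205682 0.04753276]
```

Emit:
arm_command:
  moves:
    - {"rx": 0, "ry": 0, "rz": 0, "x": 0, "y": 1, "z": 0.05, "gripper": -1}
    - {"rx": 0, "ry": 0, "rz": 0, "x": 0, "y": 2, "z": 0.05, "gripper": -1}
    - {"rx": 0, "ry": 0, "rz": 0, "x": 0, "y": 2.6, "z": 0.05, "gripper": -1}
    - {"rx": 0, "ry": 0, "rz": 0, "x": 0, "y": 2.9, "z": 0.05, "gripper": -1}
    - {"rx": 0, "ry": 0, "rz": 0, "x": 0, "y": 2.9, "z": 0.05, "gripper": -1}

```text
clock: 17.3
position: [0.6196, 0.0821, 0.0176]
tool_rot: [-1.572, 0.001, 1.918]
force: [-0.0, 0.2, -1.7]
grip_width: 0.0431
```

Emit:
arm_command:
  moves:
    - {"rx": 0, "ry": 0, "rz": 0, "x": 0, "y": 0.1, "z": 0, "gripper": -1}
    - {"rx": 0, "ry": 0, "rz": 0, "x": 0, "y": 0.1, "z": 0, "gripper": -1}

```text
clock: 17.47
position: [0.62, 0.0822, 0.0173]
tool_rot: [-1.573, 0.001, 1.918]
force: [0.2, -0.5, -0.8]
grip_width: 0.0427
```

Emit:
arm_command:
  moves:
    - {"rx": 0, "ry": 0, "rz": 0, "x": 0, "y": 0.1, "z": 0, "gripper": -1}
    - {"rx": 0, "ry": 0, "rz": 0, "x": 0, "y": 0.1, "z": 0, "gripper": -1}

```text
clock: 17.63
position: [0.6201, 0.0822, 0.0171]
tool_rot: [-1.573, 0.001, 1.918]
force: [-4.4, -1.0, 13.6]
grip_width: 0.0429
```

Contact; release (opening ~58 mm) and rise.

Emit:
arm_command:
  moves:
    - {"rx": 0, "ry": 0, "rz": 0, "x": 0, "y": -0.1, "z": 0, "gripper": 0.35}
    - {"rx": 0, "ry": 0, "rz": 0, "x": 0, "y": -0.1, "z": 0, "gripper": 0.35}
    - {"rx": 0, "ry": 0, "rz": 0, "x": 0, "y": -0.1, "z": 0, "gripper": 0.35}

```text
clock: 17.88
position: [0.62, 0.0822, 0.0174]
tool_rot: [-1.573, 0.001, 1.919]
force: [0.9, -0.6, -0.1]
grip_width: 0.0576
```

Emit:
arm_command:
  moves:
    - {"rx": 0, "ry": 0, "rz": 0, "x": 0, "y": -1.5, "z": 0, "gripper": 0.35}
    - {"rx": 0, "ry": 0, "rz": 0, "x": 0, "y": -4.5, "z": 0, "gripper": 0.35}
    - {"rx": 0, "ry": 0, "rz": 0, "x": 0, "y": -8, "z": 0, "gripper": 0.7}
    - {"rx": 0, "ry": 0, "rz": 0, "x": 0, "y": -12, "z": 0, "gripper": 1}

```text
clock: 18.22
position: [0.6187, 0.0821, 0.1375]
tool_rot: [-1.571, 0.0, 1.919]
force: [1.3, 1.3, 0.2]
grip_width: 0.0793
```

```bash
python3 - <<'E'
from h import *
T=Tw(); im,d=bot.grab_frame('wrist'); save('o_wrist',im); np.savez('o_wrist',im=im,d=d,T=T)
P,k=top(im,d,T,'green',[230,100,420,330],.022,.034)
tray(im,T,'brown',[0,0,200,300])
to(.4687,.3542,.14,1.129)
E
```

```text
top green [0.6198 0.0835] [62.2 43.4] ang 19.98 rad 0.349 circ [620.1  83.8] 34.8 n 5382 z95 0.0282
tray brown [ 0.6249 -0.0888] [99.6 97.6] ang 7.63 rad 0.133
shift cm [30.78  0.5   5.2 ] rv [0.0101 0.7891 0.0021] rows 7.5 clk 18.2667 yaw 1.918
```

View pics/o_wrist.png

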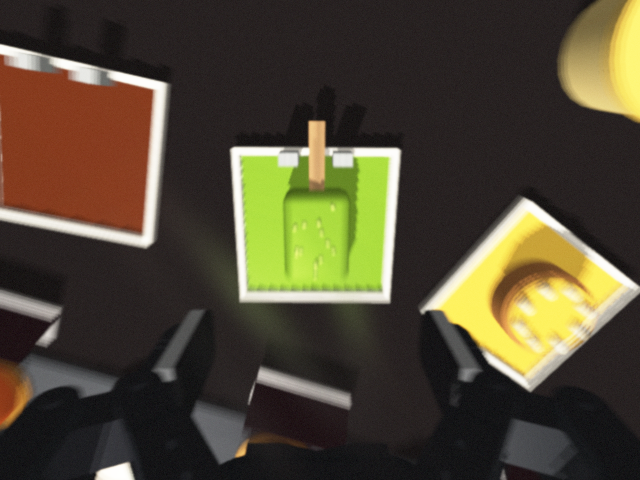

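Emit:
arm_command:
  moves:
    - {"rx": 0.002, "ry": 0.1, "rz": 0, "x": 3.5, "y": 0, "z": 0.6, "gripper": 1}
    - {"rx": 0.004, "ry": 0.2, "rz": 0, "x": 7.3, "y": 0, "z": 1.2, "gripper": 1}
    - {"rx": 0.006, "ry": 0.3, "rz": 0, "x": 11.2, "y": 0, "z": 1.9, "gripper": 1}
    - {"rx": 0.008, "ry": 0.4, "rz": 0, "x": 15.1, "y": 0, "z": 2.5, "gripper": 1}
    - {"rx": 0.008, "ry": 0.5, "rz": 0, "x": 19, "y": 0, "z": 3.2, "gripper": 1}

```text
clock: 18.68
position: [0.5238, 0.2513, 0.1371]
tool_rot: [-1.566, 0.001, 1.413]
force: [0.9, 0.3, 0.6]
grip_width: 0.0853
```

```bash
python3 - <<'E'
from h import *
to(.4687,.3542,.1,1.129)
E
```

```text
shift cm [9.3  3.74 7.04] rv [-0.005   0.2841 -0.0021] rows 2.9 clk 18.6833 yaw 1.413
```

Emit:
arm_command:
  moves:
    - {"rx": -0.005, "ry": 0.09, "rz": 0, "x": 2.8, "y": 0, "z": 2.2, "gripper": 1}
    - {"rx": -0.005, "ry": 0.18, "rz": 0, "x": 5.8, "y": 0.6, "z": 4.4, "gripper": 1}
    - {"rx": -0.005, "ry": 0.26, "rz": 0, "x": 8.2, "y": 2, "z": 6.2, "gripper": 1}
    - {"rx": -0.005, "ry": 0.284, "rz": 0, "x": 9, "y": 3.4, "z": 6.8, "gripper": 1}
    - {"rx": -0.005, "ry": 0.284, "rz": 0, "x": 9, "y": 3.4, "z": 6.8, "gripper": 1}

```text
clock: 19.1
position: [0.4679, 0.3519, 0.1009]
tool_rot: [-1.569, 0.004, 1.138]
force: [-0.4, -0.7, -0.6]
grip_width: 0.0857
```

Emit:
arm_command:
  moves:
    - {"rx": 0, "ry": 0, "rz": 0, "x": 0, "y": 0, "z": 0, "gripper": 1}
    - {"rx": 0, "ry": 0, "rz": 0, "x": 0, "y": 0, "z": 0, "gripper": 1}

```text
clock: 19.27
position: [0.4719, 0.3482, 0.1037]
tool_rot: [-1.572, 0.002, 1.134]
force: [0.4, -0.4, -0.2]
grip_width: 0.0853
```

```bash
python3 - <<'E'
from h import *
T=Tw(); im,d=bot.grab_frame('wrist'); save('p_wrist',im); np.savez('p_wrist',im=im,d=d,T=T)
P,k=top(im,d,T,None,[180,120,430,330],.019,.03)
to(.4687,.3542,.014,1.129)
E
```

```text
top None [0.468  0.3549] [42.6 61.8] ang 64.84 rad 1.132 circ [468.  354.7] 34.7 n 6703 z95 0.0237
shift cm [0.43 9.   0.58] rv [ 0.001   0.0045 -0.0018] rows 2.2 clk 19.3167 yaw 1.133
```

View pics/p_wrist.png

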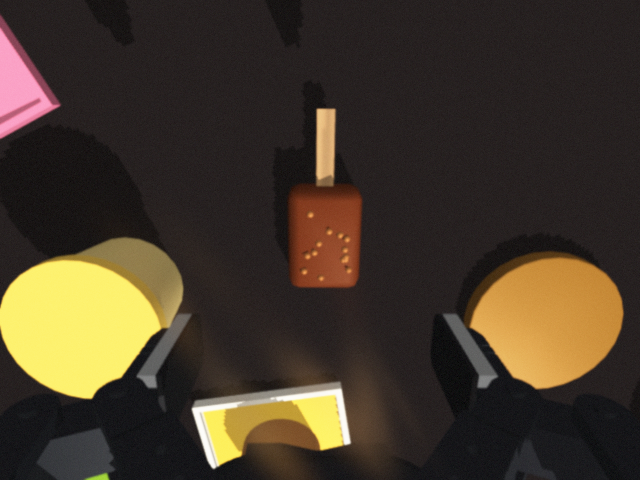

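```bash
python3 - <<'E'
from h import *
f=np.load('p_wrist.npz'); im,d,T=f['im'],f['d'],f['T']
for u,v in ((475,300),(540,320),(100,320),(160,300)): print(deproj('wrist',[[u,v]],[d[v,u]],T).round(3))
E
```

```text
[[0.553 0.426 0.007]]
[[0.582 0.459 0.012]]
[[0.447 0.234 0.06 ]]
[[0.455 0.258 0.043]]
```

Emit:
arm_command:
  moves:
    - {"rx": 0, "ry": 0, "rz": 0, "x": 0.4, "y": 3, "z": 0.6, "gripper": 1}
    - {"rx": 0, "ry": 0, "rz": 0, "x": 0.45, "y": 6.5, "z": 0.65, "gripper": 1}
    - {"rx": 0, "ry": 0, "rz": 0, "x": 0.45, "y": 8.6, "z": 0.65, "gripper": 1}
    - {"rx": 0, "ry": 0, "rz": 0, "x": 0.45, "y": 9, "z": 0.65, "gripper": 0.5}
    - {"rx": 0, "ry": 0, "rz": 0, "x": 0.45, "y": 9, "z": 0.65, "gripper": 0}

```text
clock: 19.73
position: [0.4674, 0.3545, 0.013]
tool_rot: [-1.571, 0.004, 1.133]
force: [-0.2, -0.4, 0.1]
grip_width: 0.064
```

Emit:
arm_command:
  moves:
    - {"rx": 0, "ry": 0, "rz": 0, "x": 0, "y": 0, "z": 0, "gripper": -0.5}
    - {"rx": 0, "ry": 0, "rz": 0, "x": 0, "y": 0, "z": 0, "gripper": -1}
    - {"rx": 0, "ry": 0, "rz": 0, "x": 0, "y": 0, "z": 0, "gripper": -1}
    - {"rx": 0, "ry": 0, "rz": 0, "x": 0, "y": 0, "z": 0, "gripper": -1}

```text
clock: 20.07
position: [0.4681, 0.356, 0.0153]
tool_rot: [-1.572, -0.0, 1.134]
force: [-0.2, -3.2, 9.0]
grip_width: 0.043
```

Emit:
arm_command:
  moves:
    - {"rx": 0, "ry": 0, "rz": 0, "x": 0, "y": -2, "z": 0, "gripper": -1}
    - {"rx": 0, "ry": 0, "rz": 0, "x": 0, "y": -5, "z": 0, "gripper": -1}
    - {"rx": 0, "ry": 0, "rz": 0, "x": 0, "y": -9, "z": 0, "gripper": -1}
    - {"rx": 0, "ry": 0, "rz": 0, "x": 0, "y": -12, "z": 0, "gripper": -1}

```text
clock: 20.4
position: [0.4676, 0.3562, 0.1371]
tool_rot: [-1.572, -0.0, 1.134]
force: [0.8, 0.3, -0.1]
grip_width: 0.0428
```

```bash
python3 - <<'E'
from h import *
to(.6249,-.0888,.12,.133+1.5708)
T=Tw(); im,d=bot.grab_frame('wrist'); save('q_wrist',im); np.savez('q_wrist',im=im,d=d,T=T);print(pose()[0])
P,k=top(im,d,T,None,[250,220,380,330],.1,.3)
E
```

```text
shift cm [-33.67   1.74 -33.07] rv [ 1.100e-03 -5.696e-01 -2.000e-04] rows 11.3 clk 20.4 yaw 1.134
[0.46961625 0.35757231 0.14218215]
top None [0.4493 0.3642] [48.9 44.6] ang 65.0 rad 1.135 circ [454.1 362.8] 27.5 n 10854 z95 0.1465
```

View pics/q_wrist.png

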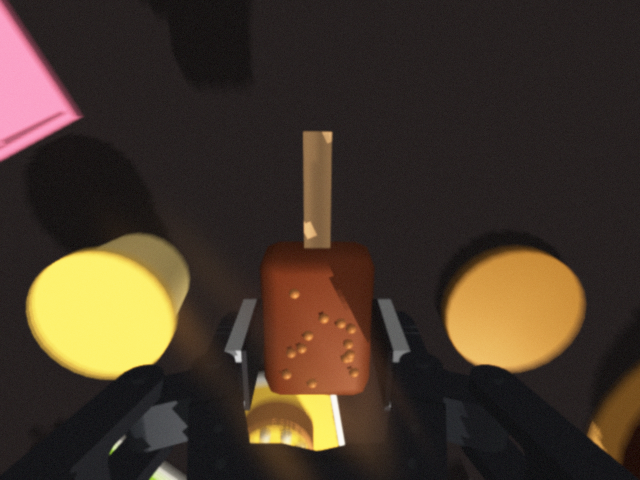

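Emit:
arm_command:
  moves:
    - {"rx": 0, "ry": -0.04, "rz": 0, "x": -2, "y": 0, "z": -2, "gripper": -1}
    - {"rx": 0, "ry": -0.09, "rz": 0, "x": -4.7, "y": 0, "z": -4.6, "gripper": -1}
    - {"rx": 0, "ry": -0.14, "rz": 0, "x": -7.5, "y": 0, "z": -7.3, "gripper": -1}
    - {"rx": 0, "ry": -0.19, "rz": 0, "x": -10.3, "y": 0, "z": -10.1, "gripper": -1}
    - {"rx": 0, "ry": -0.24, "rz": 0, "x": -13.1, "y": 0, "z": -12.8, "gripper": -1}

```text
clock: 20.87
position: [0.5285, 0.1816, 0.135]
tool_rot: [-1.572, 0.001, 1.377]
force: [-0.2, -0.6, -1.0]
grip_width: 0.043
```

```bash
python3 - <<'E'
from h import *
to(.6249,-.0888,.11,.133+1.5708)
E
```

```text
shift cm [-24.67   2.55 -14.66] rv [ 0.0012 -0.3265 -0.0014] rows 6.9 clk 20.8667 yaw 1.377
```

Emit:
arm_command:
  moves:
    - {"rx": 0, "ry": -0.045, "rz": 0, "x": -3.3, "y": 0, "z": -2, "gripper": -1}
    - {"rx": 0, "ry": -0.09, "rz": 0, "x": -6.6, "y": 0, "z": -4, "gripper": -1}
    - {"rx": 0, "ry": -0.14, "rz": 0, "x": -9.9, "y": 0, "z": -6, "gripper": -1}
    - {"rx": 0, "ry": -0.18, "rz": 0, "x": -13.2, "y": 0, "z": -8, "gripper": -1}
    - {"rx": 0, "ry": -0.23, "rz": 0, "x": -16.5, "y": 0, "z": -10, "gripper": -1}

```text
clock: 21.28
position: [0.5943, -0.0002, 0.1354]
tool_rot: [-1.572, 0.002, 1.606]
force: [1.1, 0.6, -1.1]
grip_width: 0.0426
```

```bash
python3 - <<'E'
from h import *
to(.6249,-.0888,.1,.133+1.5708)
E
```

```text
shift cm [-8.95  3.56 -2.74] rv [ 0.0009 -0.0976 -0.0022] rows 2.4 clk 21.2833 yaw 1.606
```

Emit:
arm_command:
  moves:
    - {"rx": 0, "ry": -0.04, "rz": -0.002, "x": -3.3, "y": 0.3, "z": -1, "gripper": -1}
    - {"rx": 0, "ry": -0.075, "rz": -0.002, "x": -6.3, "y": 1.3, "z": -1.9, "gripper": -1}
    - {"rx": 0, "ry": -0.0976, "rz": -0.002, "x": -8, "y": 2.8, "z": -2.4, "gripper": -1}
    - {"rx": 0, "ry": -0.0976, "rz": -0.002, "x": -8.6, "y": 3.7, "z": -2.6, "gripper": -1}
    - {"rx": 0, "ry": -0.0976, "rz": -0.002, "x": -8.6, "y": 3.7, "z": -2.6, "gripper": -1}

```text
clock: 21.7
position: [0.6219, -0.085, 0.0962]
tool_rot: [-1.568, 0.0, 1.699]
force: [0.3, 0.4, -1.1]
grip_width: 0.0427
```

Emit:
arm_command:
  moves:
    - {"rx": 0, "ry": 0, "rz": 0, "x": 0, "y": 0, "z": 0, "gripper": -1}
    - {"rx": 0, "ry": 0, "rz": 0, "x": 0, "y": 0, "z": 0, "gripper": -1}
    - {"rx": 0, "ry": 0, "rz": 0, "x": 0, "y": 0, "z": 0, "gripper": -1}

```text
clock: 21.95
position: [0.6228, -0.0816, 0.0982]
tool_rot: [-1.571, -0.0, 1.704]
force: [-1.1, 0.2, -1.7]
grip_width: 0.0429
```

```bash
python3 - <<'E'
from h import *
to(.6249,-.0888,.019,.133+1.5708); print(pose()[0])
T=Tw(); im,d=bot.grab_frame('wrist'); save('r_wrist',im); np.savez('r_wrist',im=im,d=d,T=T)
E
```

```text
shift cm [-0.74  7.92 -0.11] rv [ 0.0003 -0.0001  0.0002] rows 1.9 clk 21.95 yaw 1.704
[ 0.62283976 -0.08161593  0.09818235]
```

View pics/r_wrist.png

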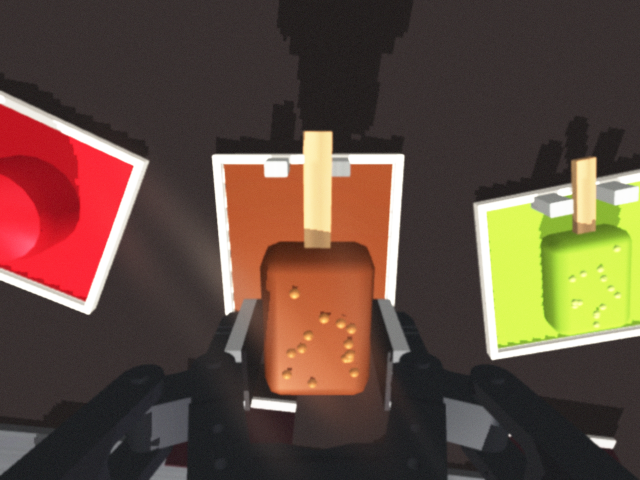

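```bash
python3 - <<'E'
from h import *
f=np.load('r_wrist.npz'); im,d,T=f['im'],f['d'],f['T']
C=plane('wrist',[[213.5,154],[404,153.5]],.008,T); print(C.round(4),np.linalg.norm(C[1]-C[0])); m=C.mean(0)[:2]
e=C[1]-C[0]; print('yaw',np.arctan2(e[1],e[0])-np.pi/2); y=np.arctan2(e[1],e[0])-np.pi/2
print('centre',m+.055*np.array([np.cos(y),np.sin(y)]))
f=np.load('o_wrist.npz'); im,d,T=f['im'],f['d'],f['T']; tray(im,T,'brown',[0,0,200,300])
cv2.imwrite('pics/r_crop.png',cv2.resize(cv2.cvtColor(np.load('r_wrist.npz')['im'][120:320,190:430],cv2.COLOR_RGB2BGR),None,fx=3,fy=3))
E
```

```text
[[ 0.5758 -0.1464  0.008 ]
 [ 0.5611 -0.0381  0.008 ]] 0.1093169133505597
yaw 0.13561409640697608
centre [ 0.62294081 -0.08485104]
tray brown [ 0.6249 -0.0888] [99.6 97.6] ang 7.63 rad 0.133
```

View pics/r_crop.png

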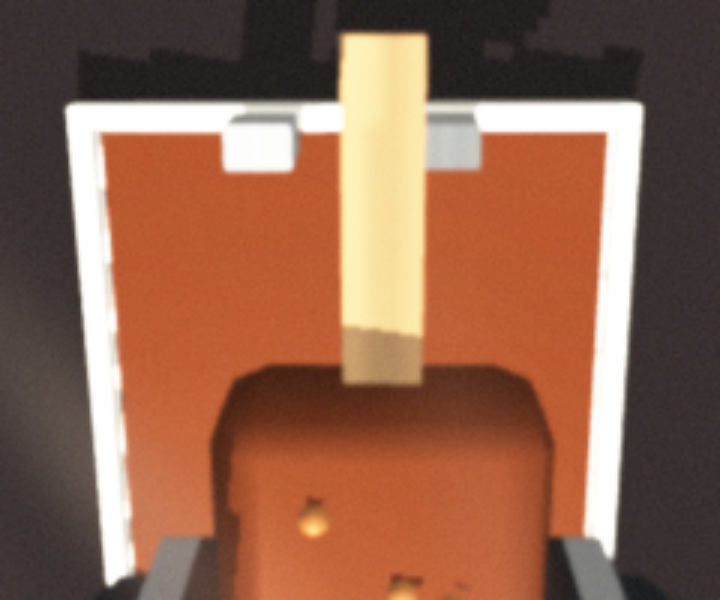

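Emit:
arm_command:
  moves:
    - {"rx": 0, "ry": 0, "rz": 0, "x": -0.3, "y": 1.5, "z": 0, "gripper": -1}
    - {"rx": 0, "ry": 0, "rz": 0, "x": -0.4, "y": 3.5, "z": 0, "gripper": -1}
    - {"rx": 0, "ry": 0, "rz": 0, "x": -0.4, "y": 4.8, "z": 0, "gripper": -1}
    - {"rx": 0, "ry": 0, "rz": 0, "x": -0.4, "y": 4.8, "z": 0, "gripper": -1}
    - {"rx": 0, "ry": 0, "rz": 0, "x": -0.4, "y": 4.8, "z": 0, "gripper": -1}

```text
clock: 22.42
position: [0.6227, -0.0867, 0.0491]
tool_rot: [-1.569, -0.0, 1.703]
force: [0.3, 0.2, -0.1]
grip_width: 0.0432
```

Emit:
arm_command:
  moves:
    - {"rx": 0, "ry": 0, "rz": 0, "x": 0, "y": 0, "z": 0, "gripper": -1}
    - {"rx": 0, "ry": 0, "rz": 0, "x": 0, "y": 0, "z": 0, "gripper": -1}
    - {"rx": 0, "ry": 0, "rz": 0, "x": 0, "y": 0, "z": 0, "gripper": -1}

```text
clock: 22.67
position: [0.6234, -0.0872, 0.05]
tool_rot: [-1.571, 0.0, 1.702]
force: [0.2, -0.1, -1.4]
grip_width: 0.0424
```

```bash
python3 - <<'E'
from h import *
print(pose()[0],bot.observe()['tool_rot'])
T=Tw(); im,d=bot.grab_frame('wrist'); save('s_wrist',im); np.savez('s_wrist',im=im,d=d,T=T); print(pose()[0])
cv2.imwrite('pics/s_crop.png',cv2.resize(cv2.cvtColor(im[120:320,190:430],cv2.COLOR_RGB2BGR),None,fx=3,fy=3))
E
```

```text
[ 0.62343412 -0.08718297  0.05003431] [-1.57105515e+00  3.09091466e-04  1.70225646e+00]
[ 0.6233386  -0.08724088  0.04989257]
```

View pics/s_crop.png

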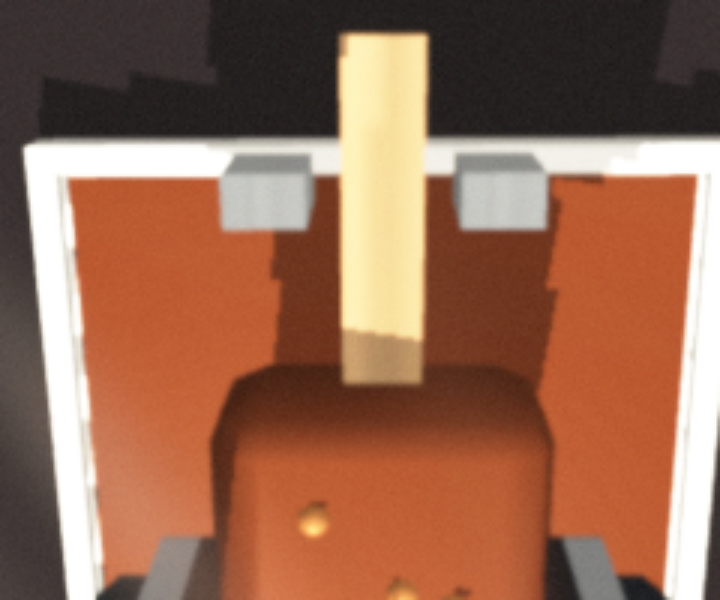

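```bash
python3 - <<'E'
from h import *
f=np.load('s_wrist.npz'); T=f['T']
C=plane('wrist',[[199,168],[432,167]],.008,T); m=C.mean(0)[:2]; e=C[1]-C[0]; y=np.arctan2(e[1],e[0])-np.pi/2
print(np.linalg.norm(e),y,m+.055*np.array([np.cos(y),np.sin(y)]))
E
```

```text
0.1071345740005577 0.13576742184960366 [ 0.62350816 -0.08630794]
```

Emit:
arm_command:
  moves:
    - {"rx": 0, "ry": 0, "rz": 0, "x": 0, "y": 1, "z": 0, "gripper": -1}
    - {"rx": 0, "ry": 0, "rz": 0, "x": 0, "y": 2, "z": 0, "gripper": -1}
    - {"rx": 0, "ry": 0, "rz": 0, "x": 0, "y": 2.6, "z": 0, "gripper": -1}
    - {"rx": 0, "ry": 0, "rz": 0, "x": 0, "y": 2.9, "z": 0, "gripper": -1}
    - {"rx": 0, "ry": 0, "rz": 0, "x": 0, "y": 2.9, "z": 0, "gripper": -1}

```text
clock: 23.13
position: [0.6224, -0.0872, 0.0195]
tool_rot: [-1.568, -0.0, 1.702]
force: [-0.2, -0.2, -0.2]
grip_width: 0.0433
```

Emit:
arm_command:
  moves:
    - {"rx": 0, "ry": 0, "rz": 0, "x": 0, "y": 0.1, "z": 0, "gripper": -1}
    - {"rx": 0, "ry": 0, "rz": 0, "x": 0, "y": 0.2, "z": 0, "gripper": -1}
    - {"rx": 0, "ry": 0, "rz": 0, "x": 0, "y": 0.2, "z": 0, "gripper": -1}

```text
clock: 23.38
position: [0.6227, -0.0873, 0.0192]
tool_rot: [-1.569, -0.0, 1.702]
force: [-12.4, 2.2, 30.3]
grip_width: 0.0427
```

Emit:
arm_command:
  moves:
    - {"rx": 0, "ry": 0, "rz": 0, "x": 0, "y": -0.17, "z": 0, "gripper": -1}
    - {"rx": 0, "ry": 0, "rz": 0, "x": 0, "y": -0.17, "z": 0, "gripper": 0.35}
    - {"rx": 0, "ry": 0, "rz": 0, "x": 0, "y": -0.17, "z": 0, "gripper": 0.35}
    - {"rx": 0, "ry": 0, "rz": 0, "x": 0, "y": -0.17, "z": 0, "gripper": 0.35}

```text
clock: 23.72
position: [0.6228, -0.0872, 0.0194]
tool_rot: [-1.569, 0.0, 1.702]
force: [0.3, -0.0, -0.8]
grip_width: 0.0578
```

Emit:
arm_command:
  moves:
    - {"rx": 0, "ry": 0, "rz": 0, "x": 0, "y": -1.5, "z": 0, "gripper": 0.35}
    - {"rx": 0, "ry": 0, "rz": 0, "x": 0, "y": -4.5, "z": 0, "gripper": 0.35}
    - {"rx": 0, "ry": 0, "rz": 0, "x": 0, "y": -8, "z": 0, "gripper": 0.35}
    - {"rx": 0, "ry": 0, "rz": 0, "x": 0, "y": -12, "z": 0, "gripper": 0.7}
    - {"rx": 0, "ry": 0, "rz": 0, "x": 0, "y": -16, "z": 0, "gripper": 0.7}

```text
clock: 24.13
position: [0.6225, -0.0872, 0.181]
tool_rot: [-1.569, -0.0, 1.702]
force: [0.5, -0.1, 1.2]
grip_width: 0.0728
```

Emit:
arm_command:
  moves:
    - {"rx": 0, "ry": 0, "rz": 0, "x": 0, "y": -4, "z": 1, "gripper": 0.7}
    - {"rx": 0, "ry": 0, "rz": 0, "x": 0, "y": -6, "z": 2, "gripper": 0.7}
    - {"rx": 0, "ry": 0, "rz": 0, "x": 0, "y": -6, "z": 2, "gripper": 0.7}
    - {"rx": 0, "ry": 0, "rz": 0, "x": 0, "y": -6, "z": 2, "gripper": 0.7}
    - {"rx": 0, "ry": 0, "rz": 0, "x": 0, "y": -6, "z": 2, "gripper": 0.7}

```text
clock: 24.55
position: [0.6031, -0.0896, 0.2391]
tool_rot: [-1.569, -0.0, 1.702]
force: [0.7, 0.6, -0.7]
grip_width: 0.0728
```

```bash
python3 - <<'E'
from h import *
T=Tw(); im,d=bot.grab_frame('wrist'); save('t_wrist',im); np.savez('t_wrist',im=im,d=d,T=T); print(pose()[0])
im2,d2=bot.grab_frame('scene'); save('t_scene',im2); np.savez('t_scene',im=im2,d=d2)
im3,d3=bot.grab_frame('side'); save('t_side',im3)
E
```

```text
[ 0.60304991 -0.08963015  0.23867482]
```

View pics/t_wrist.png

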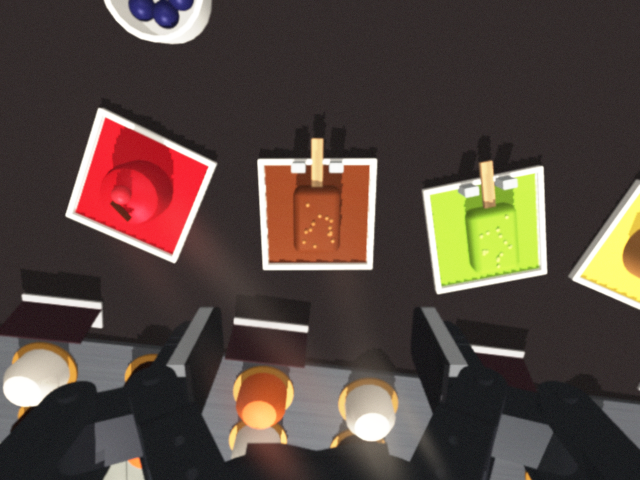

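View pics/t_scene.png

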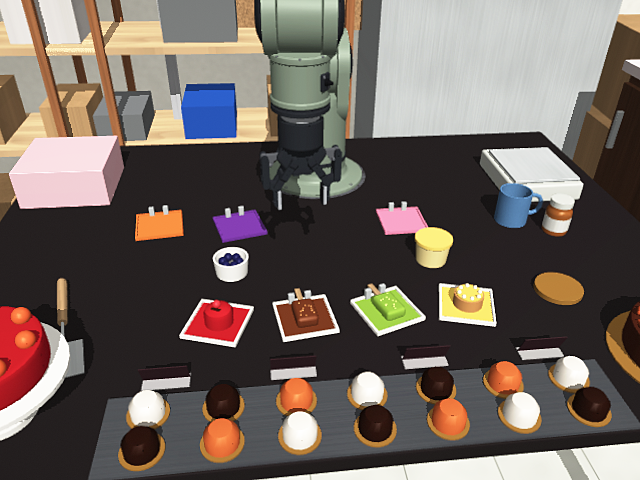

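View pics/t_side.png

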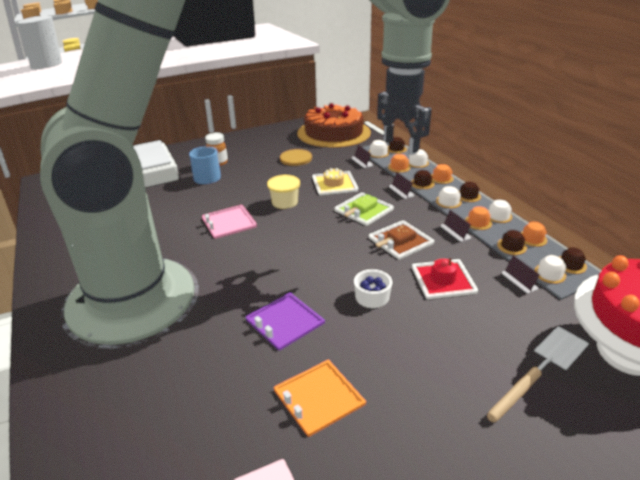

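```bash
python3 - <<'E'
from h import *
f=np.load('t_wrist.npz'); im,d,T=f['im'],f['d'],f['T']
def ctr(px):
    C=plane('wrist',px,.008,T); print('tray',C.mean(0).round(4),np.linalg.norm(np.roll(C,-1,0)-C,axis=1).round(3))
ctr([[258,159],[377,158],[373,270],[263,270]]); top(im,d,T,None,[280,170,350,262],.023,.034)
ctr([[422,190],[542,167],[547,273],[438,293]]); top(im,d,T,None,[455,190,525,280],.023,.034)
ctr([[101,108],[216,162],[176,263],[67,214]]); top(im,d,T,'red',[70,110,210,255],.02,.042)
print(bot.masks_of('tub','scene')[0]['box'],bot.masks_of('ramekin','scene')[0]['box'])
E
```

```text
tray [ 0.6239 -0.0847  0.008 ] [0.11  0.112 0.112 0.112]
top None [ 0.6153 -0.087 ] [79.2 45.6] ang 7.62 rad 0.133 circ [613.5 -87.3] 43.8 n 2874 z95 0.0284
tray [0.6187 0.0817 0.008 ] [0.111 0.109 0.11  0.111]
top None [0.6092 0.0782] [85.9 42.6] ang 21.73 rad 0.379 circ [609.8  76.7] 47.1 n 2765 z95 0.0282
tray [ 0.6194 -0.2544  0.008 ] [0.108 0.112 0.111 0.109]
top red [ 0.618  -0.2518] [53.3 52.6] ang 84.36 rad 1.472 circ [ 619.  -252.7] 27.9 n 2482 z95 0.0425
[412.3, 228.5, 452.1, 269.8] [211.1, 247.0, 248.1, 279.7]
```

```bash
python3 -c "
from h import *
print(bot.job_done(), bot.observe()['clock'])"
```

```text
the job is handed in; nothing more can be done
the job is handed in; nothing more can be done
```

I set all four pastries out in the order listed and handed the job in at about 25 s: cake on red, tart on yellow, pistachio pop on green, chocolate pop on brown. Each was lowered until the wrist force showed contact, then released.

**Final pictures:** The wrist, scene and side pictures all show everything upright in its own tray. Both sticks lie between the fork posts and point out over that edge. The gripper was open and clear at about 0.24 m.

**Centring:**
- **Cake:** within about 2 mm of its tray's centre.
- **Pistachio pop:** within about 2 mm, measured right after placing.
- **Tart:** released with the tool within about 1.5 mm. The depth check afterwards picked up the tub as well, so only the picture confirms it.
- **Chocolate pop:** released with the tool about 1 to 2.5 mm off, depending on the estimate of the tray's centre. The picture agrees.

**Bystanders:** The tub and ramekin are still in their original places, within 2–3 pixels of detector noise.

**Checks that disagreed:**
- One off-axis wrist view put the brown tray's centre about 2–4 mm from the close-up views. I used the close-up.
- The last depth check on the two pops also caught the fork posts, so those centres and lengths are not usable.
- The chocolate pop's set-down reached 30 N before I backed off and released it.

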